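Press the push-on cap home on the tahini mill's spindle

ROBOT

A 6-joint arm with a two-finger parallel gripper is mounted at the origin on the work surface. World frame = base frame: x ahead of the robot, y to its left, z up, the work surface at z = 0. Lengths are in m, angles in rad, forces in N, time in s.
With the tool pointing down it reaches from about 0.35 to 0.975 m from the base axis. Payload 4.9 kg.
Tool frame: the origin (TCP) lies between the finger pads; the fingertips stand 19 mm ahead of it and the grasp point (between the pads) is the TCP; z points along the fingers, y is the direction in which the jaws open and shut (so a half turn about z gives the same grasp; the last joint's range is limited). The gripper opens to 85 mm and grips with 20 to 120 N. Pads are 22 mm wide; open, the fingers measure 114 mm over their backs; the gripper's body (76 mm by 85 mm) begins 54 mm behind the grasp point. The pads swing forward as they close: fully open they stand 13 mm farther back than shut.
Start: joints at [1.13, 0.053, 1.613, -0, 1.476, -0.119], TCP at [0.198, 0.593, 0.25] pointing down, gripper open.
Joint ranges: [-3.01, 3.01], [-1.01, 2.22], [0.06, 2.58], [-1.02, 4.17], [0.09, 2.62], [-3.14, 3.14]. Speed limits (rad/s): [2.57, 2.57, 3.14, 3.14, 3.14, 3.14].

INTERFACE

Orientations are given as a unit quaternion [w, x, y, z].
In Python, from plant import state, grab_frame, calibration, job_done gives the robot as it stands. The module is installed in compiled form; this text tells all that it offers.
- The arm moves only by the tool servo_tool, never from a script. Its argument "deltas" is a list that holds one entry, the list of rows, each a list of 5 numbers: the finger opening in mm, from 0 to 85.4, then the shift along the world's x, y, z in mm, then the turn about the world's z in units of 6 degrees (1.0 is 6 degrees). A call has 1 to 5 rows; each row is the pose to reach, as a shift and turn from the pose commanded when the call began; what a row does not reach only later rows make up. A row lasts 1/8 s, in which the tool goes at most 62.5 mm and 10.7 degrees, less where a joint would pass 70% of its speed; a pose out of reach is approached as far as the arm can. A call with a gripper value outside its range is refused whole. The fingers move at their own pace and stop on an object; the grip force is fixed at half the most. Time passes only in rows, so rows that repeat a pose let the fingers close. It gives the time, the measured TCP pose, the force and the opening at its end, in the units of the state.
- state(): the state, without advancing time (a new reading comes with each control period).
- grab_frame(name): name is "scene" or "side" or "wrist"; returns the picture (420x560x3 uint8, red, green, blue); there is no depth.
- calibration(name): a dict with "intrinsics" (3x3 intrinsics, pixels), "world_from_camera" (4x4, takes a point from camera to world coordinates). Camera axes: x right, y down, z forward; pixel columns grow to the right and rows downward; lengths in m; the calibration is good to about 2 mm. A picture is of the moment at which its call begins: read the wrist's pose just before it. calibration takes no time and is no camera call; for the wrist camera it gives the pose at the moment of the call.
- job_done(): hands the job in, once; it reports no verdict.
The state is a dict: "time": time; "joint_pos": joint angles; "joint_vel": joint speeds; "joint_efforts": joint torques, N m; "tool_pos": TCP position; "tool_rot": TCP orientation; "contact_force": force on the tool from outside, world axes, zero at the start; "ft_torque": the same for the moment, N m; "gripper_width": opening from 0.0 (shut) to 1.0 (fully open).
Only numpy, scipy, OpenCV 4.12 (cv2) and the standard library are available. Lean on these libraries where they do the work, as an engineer would, in place of code of your own. Each camera call takes 0.05 s, during which the arm holds its last target.

TASK

The tahini mill's pan is tipped to one side with the runner stone already on its spindle. Put the domed push-on cap over the plain spindle and press it straight down until its rim is tight on the stone's steel hub, then let go: press firmly, but stop as soon as you feel it reach the hub, so that the stone is not pushed down out of its set gap. Leave the pan's tilt and the other things on the counter as they are.

Things in the scene. Friction and masses are not known exactly. Their poses are not given: they have to be found in the camera images.
- cap: Domed push-on retaining cap, plain steel, hollow, round: outside diameter 30 mm, straight-sided up to 28 mm, then a dome, 33 mm tall, about 30 g. Origin: centre of its open lower rim; z points out of the dome. At the start it stands dome up on the dark board, whose top is 10 mm above the counter.
- spindle_tip (a point): Top end (domed) of the mill's plain steel spindle, 12 mm diameter. z runs along the spindle, out of the pan; it leans 24 to 39 degrees from vertical to the mill's front. The stone's flat steel hub (34 mm across), on which the cap must end, lies 17 to 27 mm below this point along the spindle: it differs with the wear of the stone and the gap, and is not measured: feel for it.
- mill: Tahini mill, fixed to the counter: white plinth 170 mm (x) by 216 mm (y), 54 mm high, two cheeks up to 148 mm high at its y sides (a lock knob on the -y one reaches y = -124 mm), the tipped pan between them. Origin: centre of its underside; its -x is the front, to which the pan is tipped; it may face well to one side.
- board: The dark wooden board that the cap stands on, 240 by 150 by 10 mm, fixed. Origin: centre of its underside.
- bowl: Bystander: small olive-wood bowl, 104 mm across, 45 mm high. Origin: centre of its underside.
- mortar: Bystander: white ceramic mortar with its pestle leaning in it, 132 mm across, 85 mm high (pestle to 135 mm). Origin: centre of its underside.
- jar: Bystander: empty glass jar with spring-clip glass lid, 92 mm across, 132 mm high. Origin: centre of its underside.
- measure: Bystander: yellow plastic measuring cup, 72 mm across, 55 mm high, with a flat handle reaching 105 mm out along its x. Origin: centre of its underside.
- cap_rim (a point): Point on the cap's axis 2 mm below its lower rim. Above its 13.5 mm mouth, 6 mm deep, six sprung teeth slope up and in to a 9 mm circle; the cavity takes 28 mm of spindle. The cap slips loosely on for 12 mm, then the teeth meet the spindle's end and it takes a steady 8 to 15 N to drive it on, until the force climbs steeply at the hub: 20 N in all clamps it, and the teeth then hold it.
- pan (a joint): Tip of the mill's pan from level, rad (0.42 to 0.68), about the mill's y axis, 122 mm above the counter, held by stiff friction. The pan is steel, 176 mm across; the stone in it, 116 mm across, has its top 4 mm below the hub's face and is held at its gap by friction: over some 30 N on the hub pushes it down. The rim lies 6 mm or more below the stone's top; nothing stands above.
There are look-alikes about, which are no part of the job. Several things have the shape of the cap; the one meant has the colours described above.

How it is judged:
On the way, in this order (a step that is already met when the one before it is completed fails the run):
1. the cap is over the spindle's end, in line with the spindle (distance between cap and spindle_tip below 0.0155 m and z of cap in the frame of spindle_tip below -0.008 m and angle between the z axis of cap and the z axis of spindle_tip, either way round below 0.25 rad), for 0.1 s.
2. the cap is pressed down tight on the stone's hub (distance between cap_rim and hub_c0 below 0.002 m and angle between the z axis of cap and the z axis of spindle_tip, either way round below 0.1 rad), for 0.2 s.
At the end, for the whole second after the job is handed in: the cap sits on the spindle with its rim on the stone's hub (within 2 mm, centred) and its teeth hold it there tight (it still bears on the hub with over 1 N), in line with the spindle within 0.10 rad, at rest and released (all of step 2 and linear speed of cap below 0.01 m/s and contact force between cap and hub_c0 above 1 N); the robot touches nothing.
It fails at once if the stone is pushed down its spindle by more than 1.5 mm (distance of hub_c0 from where it was at the start of the episode above 0.0015 m).
It fails at once if the mill's pan is tipped or knocked more than 6 mm at the spindle's end (distance of spindle_tip from where it was at the start of the episode above 0.006 m).
It fails at once if a bystander is moved more than 30 mm (distance of any of bowl, mortar, jar, measure from where it was at the start of the episode above 0.03 m).
It also fails if it takes over 42 s, if anything falls off the work surface, if the arm or the gripper's body presses on something with over 40 N, if the wrist force passes 120 N, or if a joint passes its speed limit or range.

## Working session

There is one attempt and no reset: what is moved stays moved. The work goes in short steps, Python scripts to look and compute and a tool call to move; the robot and the scene stay as the last step left them, time stands still between calls to the robot, and variables do not carry over. Pictures are saved under pics/ and viewed, and the job is handed in when it is done.

Besides the shell and the picture viewer there is one more tool, called after ">>>" as a command line: name --argument value ..., lists and objects as JSON in quotes. servo_tool: Moves the arm, as the interface text tells. Its arguments: {"type":"object","properties":{"deltas":{"type":"array","items":{"type":"array","items":{"type":"array","items":{"type":"number"}}}}},"required":["deltas"]}

```bash
mkdir -p pics; cat > h.py <<'E'
import numpy as np, cv2
from plant import state, grab_frame, calibration, job_done
def save(n,name,crop=None,k=1):
    im=grab_frame(n); np.save(f'pics/{name}.npy',im)
    out(im,name,crop,k); return im
def out(im,name,crop=None,k=1):
    if crop: im=im[crop[1]:crop[3],crop[0]:crop[2]]
    im=cv2.resize(im,None,fx=k,fy=k,interpolation=cv2.INTER_CUBIC)
    cv2.imwrite(f'pics/{name}.png',im[:,:,::-1])
def ray(c,u,v):
    K=np.array(c['intrinsics']);T=np.array(c['world_from_camera'])
    d=T[:3,:3]@np.linalg.inv(K)@[u,v,1]; return T[:3,3],d/np.linalg.norm(d)
def atz(c,u,v,z):
    o,d=ray(c,u,v); return o+d*(z-o[2])/d[2]
def proj(c,p):
    K=np.array(c['intrinsics']);T=np.array(c['world_from_camera'])
    q=K@(T[:3,:3].T@(np.atleast_2d(p)-T[:3,3]).T); return (q[:2]/q[2]).T
def tri(obs):
    A=np.zeros((3,3));b=np.zeros(3)
    for c,u,v in obs:
        o,d=ray(c,u,v);P=np.eye(3)-np.outer(d,d);A+=P;b+=P@o
    x=np.linalg.solve(A,b); return x,[np.round(proj(c,x)[0]-[u,v],2) for c,u,v in obs]
E
python3 - <<'E'
from h import *
import pickle
for n in('scene','side','wrist'):
    c=calibration(n);save(n,n+'0');pickle.dump(c,open(n+'0.pkl','wb'));print(n,np.round(c['world_from_camera'],3).tolist(),c['intrinsics'])
print(state())
E
```

```text
scene [[-0.879, 0.409, -0.246, 0.821], [0.477, 0.741, -0.472, 0.435], [-0.01, -0.532, -0.847, 0.943], [0.0, 0.0, 0.0, 1.0]] [[430.90573299   0.         282.1950202 ]
 [  0.         430.90573299 212.0660424 ]
 [  0.           0.           1.        ]]
side [[0.965, -0.131, 0.228, 0.305], [-0.263, -0.464, 0.846, -1.037], [-0.005, -0.876, -0.482, 0.734], [0.0, 0.0, 0.0, 1.0]] [[493.09494065   0.         278.7509642 ]
 [  0.         493.09494065 213.46180477]
 [  0.           0.           1.        ]]
wrist [[0.315, 0.912, 0.262, 0.13], [0.949, -0.302, -0.09, 0.617], [-0.003, 0.276, -0.961, 0.373], [0.0, 0.0, 0.0, 1.0]] [[296.5895741    0.         282.50083322]
 [  0.         296.5895741  210.23446828]
 [  0.           0.           1.        ]]
{'time': 0.15, 'joint_pos': array([ 1.13002818e+00,  5.32345528e-02,  1.61398485e+00,  1.01376173e-05,
        1.47600226e+00, -1.18997889e-01]), 'joint_vel': array([-9.39771579e-05, -1.73332774e-03, -4.49698958e-03, -6.38785260e-04,
        5.49781713e-04, -1.04278575e-03]), 'joint_efforts': array([ 1.71761840e-04, -3.94239521e+01, -3.70722127e+01, -1.78081445e-04,
        4.62787968e-03,  2.90653858e-06]), 'tool_pos': array([0.19745284, 0.59250684, 0.24932348]), 'tool_rot': array([-2.29851527e-04,  1.60192394e-01,  9.87085474e-01, -7.81419460e-04]), 'contact_force': array([0.16284134, 0.5794814 , 0.56280033]), 'ft_torque': array([ 0.04221078,  0.04040511, -0.0144632 ]), 'gripper_width': 0.9988741210866444}
```

View pics/scene0.png

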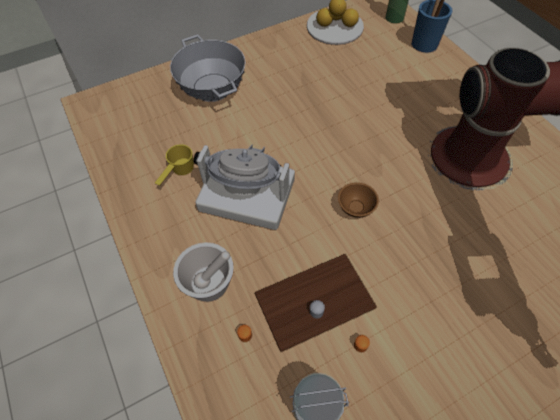

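View pics/side0.png

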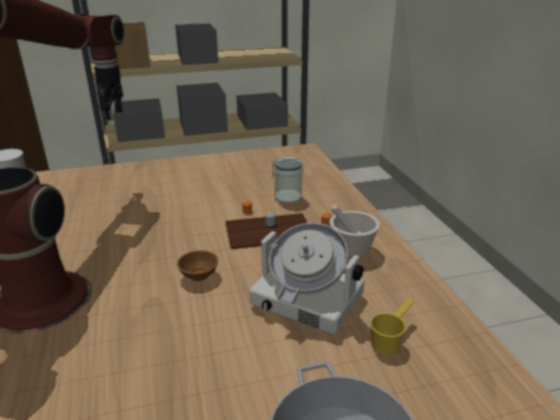

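View pics/wrist0.png

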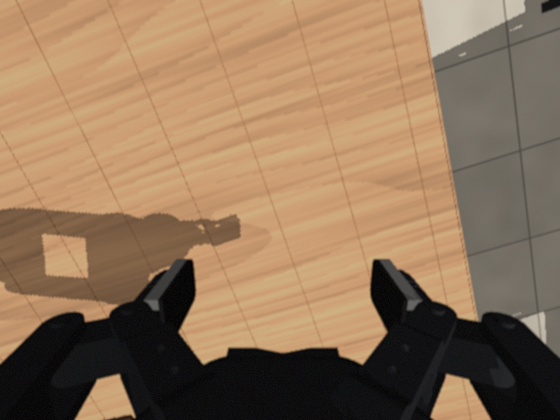

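Three cap-shaped things appear in the scene view: grey at (317,309) on the dark board, and orange at (244,332) and (362,342) on the counter. The grey one on the board fits "plain steel". I'll check it and the mill in enlarged crops.

```bash
python3 - <<'E'
from h import *
s=np.load('pics/scene0.npy');d=np.load('pics/side0.npy')
def lab(im,x0,y0,x1,y1,k):
    a=cv2.resize(im[y0:y1,x0:x1],None,fx=k,fy=k,interpolation=cv2.INTER_CUBIC)
    return a
a=lab(s,275,270,375,345,8);cv2.imwrite('pics/capS.png',a[:,:,::-1])
a=lab(s,190,130,300,225,7);cv2.imwrite('pics/millS.png',a[:,:,::-1])
a=lab(d,245,205,375,330,5);cv2.imwrite('pics/millD.png',a[:,:,::-1])
a=lab(d,220,190,345,250,6);cv2.imwrite('pics/capD.png',a[:,:,::-1])
E
```

```text
(no output)
```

View pics/capS.png

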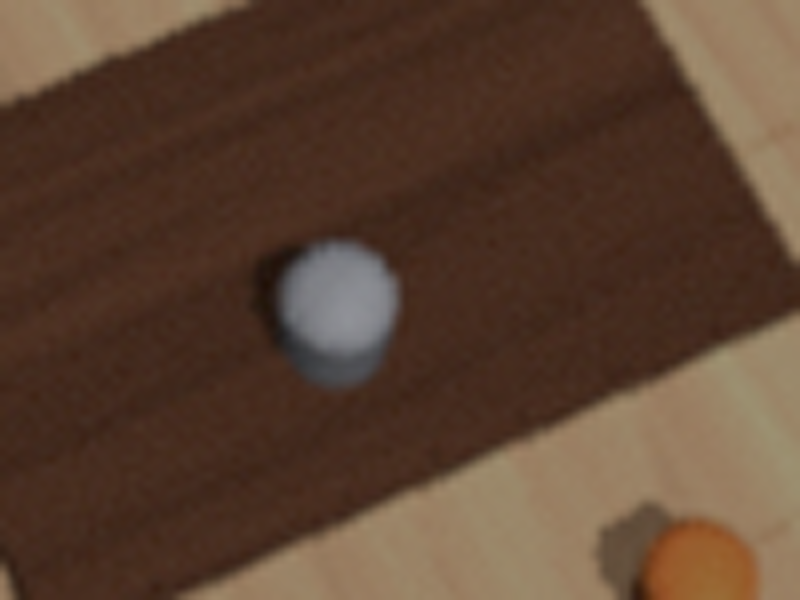

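View pics/millS.png

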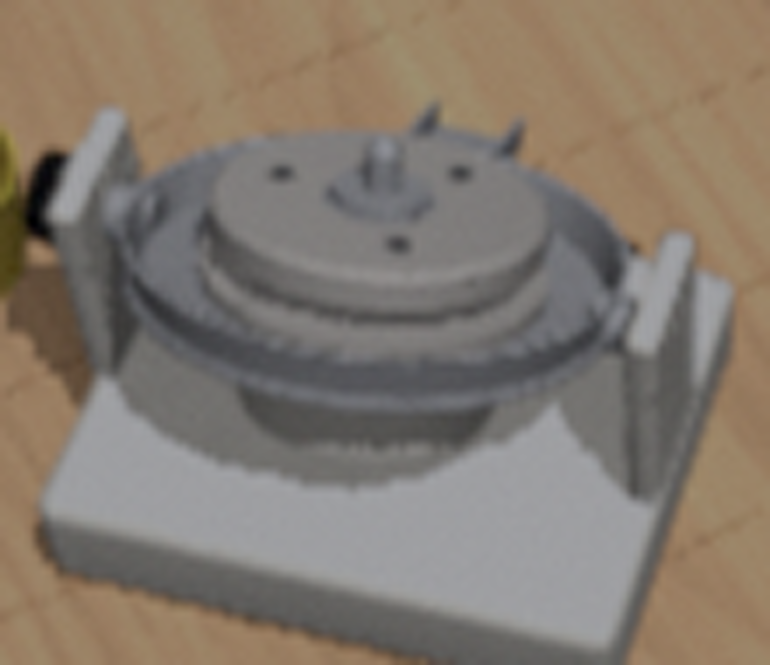

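View pics/millD.png

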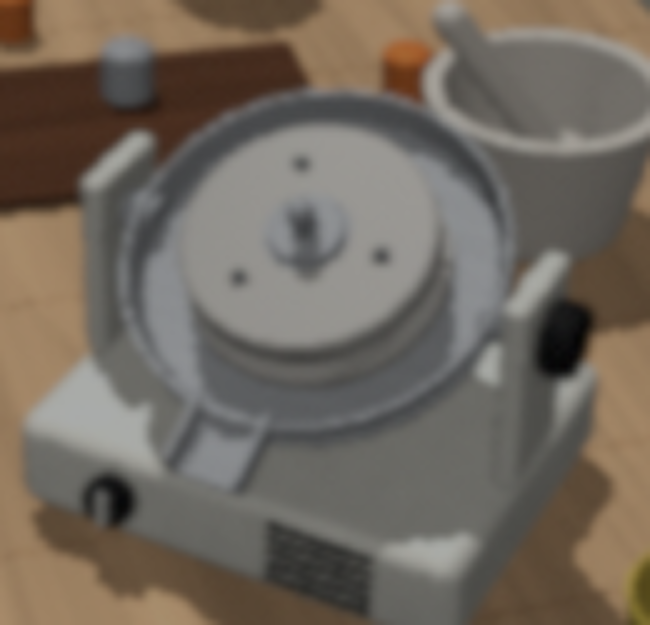

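View pics/capD.png

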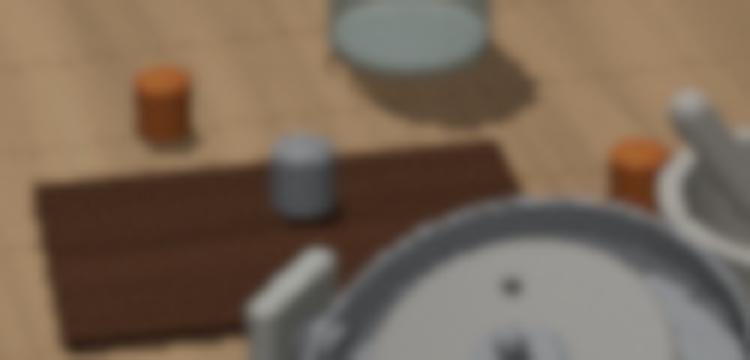

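```bash
cat >> h.py <<'E'
from scipy.optimize import least_squares
def hullmask(c,P,shape=(420,560),ss=8):
    q=proj(c,P); h=cv2.convexHull((q*ss).astype(np.float32)).astype(np.int32)
    return h
def cap_pts(p,ax=(0,0,1)):
    ax=np.array(ax,float);ax/=np.linalg.norm(ax);e=np.cross(ax,[1,0,.1]);e/=np.linalg.norm(e);f=np.cross(ax,e)
    t=np.linspace(0,2*np.pi,60,endpoint=False);P=[]
    for r,z in((15,0),(15,28),(13,30.5),(8,32.3),(0,33)):
        P.append(np.array(p)+r/1000*(np.cos(t)[:,None]*e+np.sin(t)[:,None]*f)+z/1000*ax)
    return np.vstack(P)
E
python3 - <<'E'
from h import *
import pickle
res=[]
cs=pickle.load(open('scene0.pkl','rb'));cd=pickle.load(open('side0.pkl','rb'))
def mask(im,box):
    x0,y0,x1,y1=box;m=np.zeros(im.shape[:2]);a=im[y0:y1,x0:x1].astype(int)
    m[y0:y1,x0:x1]=(a[...,2]>70)&(a[...,0]-a[...,2]<15);return m
ms=mask(np.load('pics/scene0.npy'),(300,293,333,325));md=mask(np.load('pics/side0.npy'),(258,208,282,232))
obs=[]
for m in(ms,md):
    v,u=np.nonzero(m);print(len(u),u.mean(),v.mean(),u.min(),u.max(),v.min(),v.max());obs.append((u.mean(),v.mean()))
def cen(c,p):
    h=cv2.convexHull(proj(c,cap_pts(p)).astype(np.float32));M=cv2.moments(h);return np.array([M['m10']/M['m00'],M['m01']/M['m00']])-.0
def f(p,w): 
    r=[]
    for k,(c,o) in enumerate(zip((cs,cd),obs)):
        if k in w: r+=list(cen(c,[p[0],p[1],.01])-o)
    return r
for w in((0,),(1,),(0,1)):
    r=least_squares(f,atz(cs,317,310,.02)[:2],args=(w,));print(w,np.round(r.x,4),np.round(r.fun,2))
tip,e=tri([(cs,244.7,150.0),(cd,305.5,246)]);print('tip',tip,e)
hub,e=tri([(cs,244.3,157.9),(cd,306.3,251.4)]);print('hub',hub,e,tip-hub)
for n,z,u,v in(('R front cheek',.148,0,0),): pass
# plinth corners (scene crop/7+190,130), z=.054
for u,v in((50,510),(615,635),(730,285)): print('plinth',np.round(atz(cs,190+u/7,130+v/7,.054),3))
for u,v in((120,112),(65,220),(640,350),(680,238)): print('cheek',np.round(atz(cs,190+u/7,130+v/7,.148),3))
for n,u,v in(('bowl',358,200),('mortar',204,270),('jar',319,400),('meas',180,160)):print(n,np.round(atz(cs,u,v,.04),3))
E
```

```text
190 317.14736842105265 308.1 310 324 300 317
92 269.69565217391306 218.16304347826087 265 275 213 231
(0,) [0.6054 0.1805] [0. 0.]
(1,) [0.608  0.1873] [0. 0.]
(0, 1) [0.606  0.1811] [-0.07  0.34 -0.16  1.09]
tip [ 0.59053664 -0.19280132  0.16494704] [array([-0.54,  0.08]), array([-0.6 , -0.03])]
hub [ 0.59569612 -0.1862497   0.14610378] [array([-0.22,  0.03]), array([-0.24, -0.01])] [-0.00515948 -0.00655162  0.01884326]
plinth [ 0.734 -0.186  0.054]
plinth [ 0.583 -0.044  0.054]
plinth [ 0.474 -0.157  0.054]
cheek [ 0.658 -0.261  0.148]
cheek [ 0.693 -0.227  0.148]
cheek [ 0.55  -0.085  0.148]
cheek [ 0.516 -0.119  0.148]
bowl [ 0.374 -0.008  0.04 ]
mortar [ 0.789 -0.017  0.04 ]
jar [0.701 0.345 0.04 ]
meas [ 0.72  -0.346  0.04 ]
```

The grey object at scene (317,309) is the only steel one, standing on the board. The other two are orange. Cap is at about (0.606, 0.181). The mill's front points along about (-0.69, -0.73), so I'll align the jaws with its y axis (turn about -114.6°).

>>> servo_tool --deltas '[[[85, 40, -41, 0, -1.7], [85, 80, -82, 0, -3.4], [85, 120, -123, 0, -5.1], [85, 160, -164, 0, -6.8], [85, 200, -205, 0, -8.5]]]'

```text
time: 0.78
tool_pos: [0.3985, 0.3863, 0.25]
tool_rot: [-0.0, 0.572, 0.82, -0.0]
contact_force: [0.4, 0.9, 0.3]
gripper_width: 0.995
```

>>> servo_tool --deltas '[[[85, 40, -40, 0, -1.7], [85, 80, -80, 0, -3.4], [85, 120, -120, 0, -5.1], [85, 160, -160, 0, -6.8], [85, 200, -200, 0, -8.5]]]'

```text
time: 1.4
tool_pos: [0.5986, 0.1864, 0.2499]
tool_rot: [-0.0, 0.869, 0.494, -0.0]
contact_force: [-0.0, 0.4, -0.0]
gripper_width: 0.998
```

>>> servo_tool --deltas '[[[85, 4, -3, -30, -1.0], [85, 8, -6, -60, -2.1], [85, 8, -6, -100, -2.1], [85, 8, -6, -100, -2.1]]]'

```text
time: 1.9
tool_pos: [0.6027, 0.1812, 0.1456]
tool_rot: [-0.001, 0.917, 0.398, -0.004]
contact_force: [0.3, -0.5, -0.1]
gripper_width: 0.994
```

```bash
python3 - <<'E'
from h import *
import pickle
c=calibration('wrist');s=state();im=save('wrist','w1');pickle.dump(c,open('w1.pkl','wb'))
print(s['time'],s['tool_pos'],s['tool_rot'],s['joint_pos'],s['contact_force'])
cs=pickle.load(open('scene0.pkl','rb'))
for u,v in((244,331),(362,342)):print(np.round(atz(cs,u,v,.015),3))
print(proj(c,[[.606,.181,.01],[.606,.181,.043],s['tool_pos']]))
E
```

```text
1.9 [0.60274164 0.18124199 0.14556665] [-0.00106824  0.91722256  0.39834936 -0.00440639] [1.73922879e-01 1.51694015e-01 1.68649859e+00 1.91631186e-05
 1.31246812e+00 9.25272179e-01] [ 0.30833328 -0.49742595 -0.11567746]
[0.769 0.146 0.015]
[0.558 0.288 0.015]
[[287.82241351 202.69036159]
 [288.27351046 213.54606915]
 [285.50497602 282.90549233]]
```

View pics/w1.png

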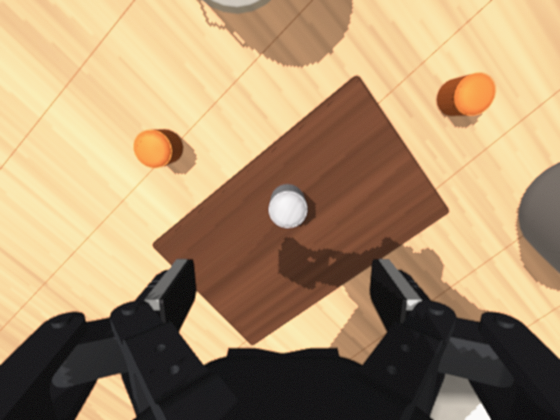

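The steel cap is at about (288,207) in the wrist view, as predicted. Next is a silhouette fit.

```bash
python3 - <<'E'
from h import *
import pickle
c=pickle.load(open('w1.pkl','rb'));im=np.load('pics/w1.npy').astype(int)
box=(262,175,315,240);x0,y0,x1,y1=box;a=im[y0:y1,x0:x1]
m=((a[...,0]-a[...,2])<8)&(a[...,2]>45)
m=m.astype(np.uint8);n,l,st,ce=cv2.connectedComponentsWithStats(m);k=1+np.argmax(st[1:,4]);print(st[k],ce[k]+[x0,y0])
o=ce[k]+[x0,y0]
def cen(p):
    h=cv2.convexHull(proj(c,cap_pts([*p,.01])).astype(np.float32));M=cv2.moments(h);return np.array([M['m10']/M['m00'],M['m01']/M['m00']]),M['m00'],h
r=least_squares(lambda p:cen(p)[0]-o,[.606,.181]);print(r.x,cen(r.x)[1],cen(r.x)[2].min(0),cen(r.x)[2].max(0))
s=state();print(s['tool_pos'],s['tool_rot'])
E
```

```text
[   8   10   36   42 1200] [287.54666667 205.86333333]
[0.60700304 0.18273597] 1248.7906776645686 [[269.176   184.24106]] [[306.16333 226.83229]]
[0.60441353 0.18165618 0.14852078] [-4.93751147e-04  9.17188272e-01  3.98448686e-01 -2.01838989e-03]
```

```bash
python3 - <<'E'
from h import *
import pickle
c=pickle.load(open('w1.pkl','rb'));im=np.load('pics/w1.npy')
P=[atz(c,u,v,.01) for u,v in((154,244),(357,77),(448,211),(252,344))]
for p in P: print(np.round(p,4))
for i in range(4): print(np.linalg.norm(P[i]-P[(i+1)%4]),np.degrees(np.arctan2(*(P[(i+1)%4]-P[i])[1::-1])))
print('orange',atz(c,155,148,.015),atz(c,470,95,.015))
cs=pickle.load(open('scene0.pkl','rb'));print('jar',atz(cs,319,398,.132),atz(cs,319,375,.132))
e=(P[1]-P[0]);e/=np.linalg.norm(e);n=np.array([-e[1],e[0],0]);
for t in(.12,.15,.17):print(t,P[0]+e*t, n)
E
```

```text
[0.4859 0.2373 0.01  ]
[0.7174 0.22   0.01  ]
[0.7073 0.0764 0.01  ]
[0.4739 0.0933 0.01  ]
0.23212513060458317 -4.269976043428623
0.14401918804477712 -94.01252442047372
0.23402083632887152 175.84568473693867
0.14449553306098073 85.23511829112856
orange [0.55722261 0.29322548 0.015     ] [0.77353439 0.14865474 0.015     ]
jar [0.71163166 0.35162624 0.132     ] [0.6917912  0.31873714 0.132     ]
0.12 [0.60553835 0.22836533 0.01      ] [0.07445617 0.99722429 0.        ]
0.15 [0.63545508 0.22613165 0.01      ] [0.07445617 0.99722429 0.        ]
0.17 [0.65539957 0.22464253 0.01      ] [0.07445617 0.99722429 0.        ]
```

>>> servo_tool --deltas '[[[85, 0, 0, -50, 0], [85, 1, 0, -90, 0], [85, 1, 0, -114, 0], [85, 1, 0, -114, 0]]]'

```text
time: 2.45
tool_pos: [0.6064, 0.182, 0.0362]
tool_rot: [-0.0, 0.917, 0.399, -0.001]
contact_force: [-0.3, -0.0, 0.9]
gripper_width: 0.998
```

>>> servo_tool --deltas '[[[25, 0, 0, 0, 0], [25, 0, 0, 0, 0], [25, 0, 0, 0, 0], [25, 0, 0, 0, 0]]]'

```text
time: 2.95
tool_pos: [0.608, 0.1821, 0.0382]
tool_rot: [0.0, 0.917, 0.398, 0.002]
contact_force: [0.0, -0.4, 4.8]
gripper_width: 0.332
```

```bash
python3 - <<'E'
from h import *
s=state();print(s);save('wrist','w2')
E
```

```text
{'time': 2.95, 'joint_pos': array([1.73893402e-01, 2.85075545e-01, 1.72995676e+00, 3.55728798e-05,
       1.12346891e+00, 9.25034826e-01]), 'joint_vel': array([ 0.00081967,  0.00211995, -0.00120085,  0.00050277,  0.00043705,
       -0.00046768]), 'joint_efforts': array([-9.31996648e-03, -4.06322944e+01, -2.89577651e+01, -9.99870681e-03,
       -9.40967957e-02, -1.36632007e-03]), 'tool_pos': array([0.60795048, 0.18214189, 0.03816504]), 'tool_rot': array([3.45710210e-04, 9.17191548e-01, 3.98443564e-01, 1.50664875e-03]), 'contact_force': array([ 0.02646779, -0.37318071,  4.75777411]), 'ft_torque': array([0.02354957, 0.09539887, 0.06179154]), 'gripper_width': 0.332279646875192}
```

View pics/w2.png

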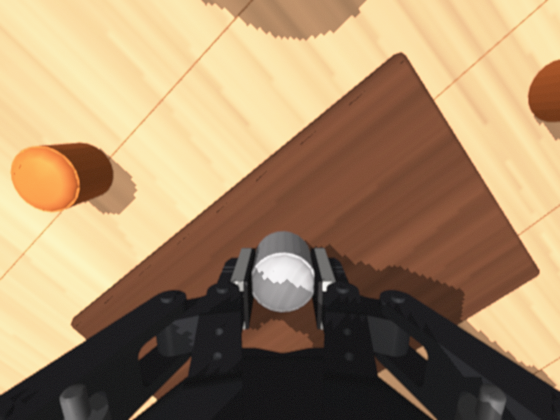

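The cap is held between the pads (wrist view, centre (283,275)). The tool cannot pitch, so I'll pivot the cap forward in the grip by pushing its lower edge against the fixed board's long edge.

>>> servo_tool --deltas '[[[25, 0, 0, 30, 0], [25, 5, 25, 40, 1.6], [25, 10, 50, 40, 3.2], [25, 13, 75, 40, 4.8], [25, 13, 78, 40, 6.45]]]'

```text
time: 3.62
tool_pos: [0.6193, 0.2614, 0.076]
tool_rot: [-0.0, 0.731, 0.683, -0.0]
contact_force: [0.1, -0.5, 0.1]
gripper_width: 0.33
```

>>> servo_tool --deltas '[[[25, 0, 0, 0, 0], [25, 0, 0, 0, 0]]]'

```text
time: 3.88
tool_pos: [0.6194, 0.2596, 0.0759]
tool_rot: [-0.0, 0.734, 0.679, -0.0]
contact_force: [0.8, 0.9, -0.1]
gripper_width: 0.331
```

```bash
python3 - <<'E'
from h import *
s=state();print({k:np.round(s[k],4) for k in('time','tool_pos','tool_rot','contact_force','gripper_width')});save('wrist','w3');im=save('scene','s3');out(im,'s3c',(250,240,400,360),5)
print(calibration('wrist'))
E
```

```text
{'time': np.float64(3.875), 'tool_pos': array([0.6194, 0.2596, 0.0759]), 'tool_rot': array([-1.000e-04,  7.343e-01,  6.789e-01, -3.000e-04]), 'contact_force': array([ 0.8446,  0.8877, -0.0937]), 'gripper_width': np.float64(0.3305)}
{'intrinsics': array([[296.5895741 ,   0.        , 282.50083322],
       [  0.        , 296.5895741 , 210.23446828],
       [  0.        ,   0.        ,   1.        ]]), 'world_from_camera': array([[ 0.9970955 , -0.07259203, -0.02304253,  0.62462597],
       [-0.07613793, -0.9575852 , -0.27790933,  0.33137578],
       [-0.00189118,  0.27885655, -0.9603309 ,  0.19982949],
       [ 0.        ,  0.        ,  0.        ,  1.        ]])}
```

View pics/w3.png

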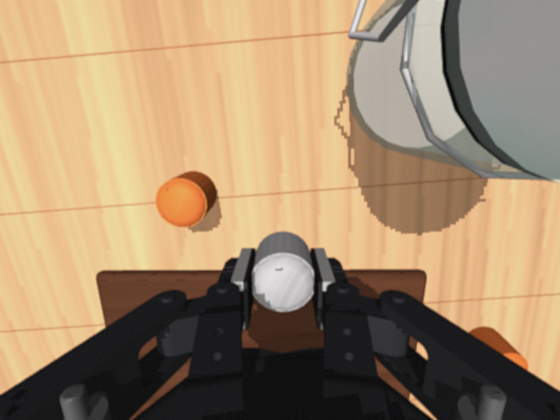

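View pics/s3c.png

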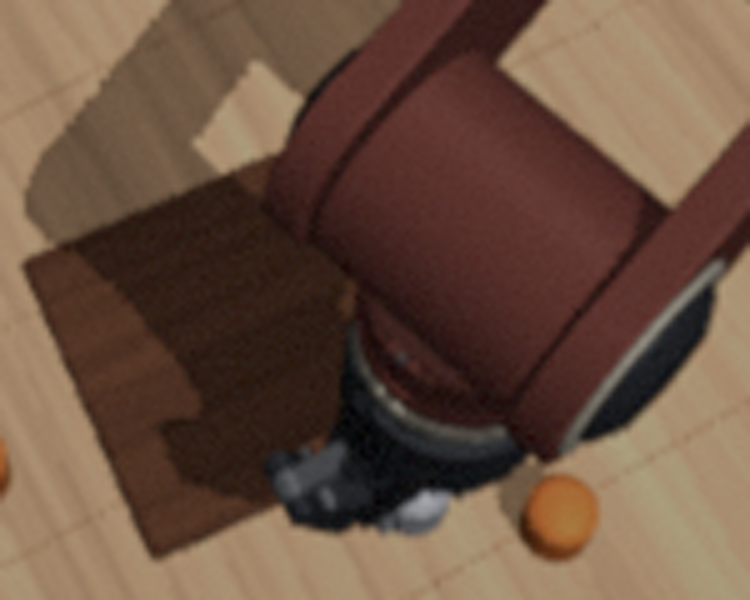

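```bash
python3 - <<'E'
from h import *
c=calibration('wrist')
for u in(120,200,400):print(atz(c,u,270,.01))
s=state();p=s['tool_pos']
# where would cap outline be
for d in(28,24,20):
    P=cap_pts([p[0],p[1],p[2]-d/1000]);q=proj(c,P[:60]);print(d,q.min(0),q.max(0),proj(c,P).min(0),proj(c,P).max(0))
E
```

```text
[0.50187571 0.24116851 0.01      ]
[0.5584455  0.23690507 0.01      ]
[0.69959093 0.22626751 0.01      ]
28 [256.94361917 233.28833184] [310.59974236 282.40759425] [251.87924045 233.28833184] [315.93997857 312.15823599]
24 [256.32316596 235.94676676] [311.25382122 286.06801224] [250.99101431 235.94676676] [316.87691364 317.34640344]
20 [255.67254429 238.73789834] [311.93975468 289.90172418] [250.0507425  238.73789834] [317.86885488 322.82897518]
```

>>> servo_tool --deltas '[[[25, 0, 2, -22, 0], [25, 0, 2, -44, 0], [25, 0, 2, -44, 0], [25, -1, -8, -44, 0], [25, -1, -10, -44, 0]]]'

```text
time: 4.6
tool_pos: [0.6186, 0.2491, 0.0323]
tool_rot: [0.0, 0.734, 0.68, -0.0]
contact_force: [-0.9, 0.9, 0.6]
gripper_width: 0.331
```

>>> servo_tool --deltas '[[[25, 0, -2, 0, 0], [25, 0, -4, 0, 0], [25, 0, -4, 0, 0]]]'

```text
time: 4.97
tool_pos: [0.6188, 0.2458, 0.0326]
tool_rot: [0.0, 0.733, 0.68, 0.0]
contact_force: [-0.4, -0.4, -0.1]
gripper_width: 0.332
```

>>> servo_tool --deltas '[[[25, 0, -2, 0, 0], [25, 0, -4, 0, 0], [25, 0, -4, 0, 0]]]'

```text
time: 5.35
tool_pos: [0.6187, 0.2434, 0.0326]
tool_rot: [-0.001, 0.733, 0.68, 0.001]
contact_force: [-1.1, 5.5, -0.2]
gripper_width: 0.334
```

>>> servo_tool --deltas '[[[25, 0, -2, 0, 0], [25, 0, -4, 0, 0], [25, 0, -4, 0, 0]]]'

```text
time: 5.72
tool_pos: [0.6186, 0.2427, 0.0329]
tool_rot: [-0.003, 0.734, 0.68, 0.004]
contact_force: [0.1, 14.5, -1.3]
gripper_width: 0.334
```

>>> servo_tool --deltas '[[[25, 0, -2, 0, 0], [25, 0, -3, 0, 0], [25, 0, -3, 0, 0]]]'

```text
time: 6.1
tool_pos: [0.6186, 0.2419, 0.0335]
tool_rot: [-0.004, 0.734, 0.68, 0.006]
contact_force: [0.4, 21.6, -1.3]
gripper_width: 0.334
```

```bash
python3 - <<'E'
from h import *
s=state();print({k:np.round(s[k],4) for k in('time','tool_pos','tool_rot','contact_force','ft_torque','gripper_width')});im=save('wrist','w4');out(im,'w4c',(180,180,390,340),3.5)
E
```

```text
{'time': np.float64(6.1), 'tool_pos': array([0.6186, 0.2419, 0.0335]), 'tool_rot': array([-0.0043,  0.7336,  0.6795,  0.0055]), 'contact_force': array([ 0.4378, 21.6289, -1.3423]), 'ft_torque': array([ 3.9299,  0.1133, -0.0447]), 'gripper_width': np.float64(0.3341)}
```

View pics/w4c.png

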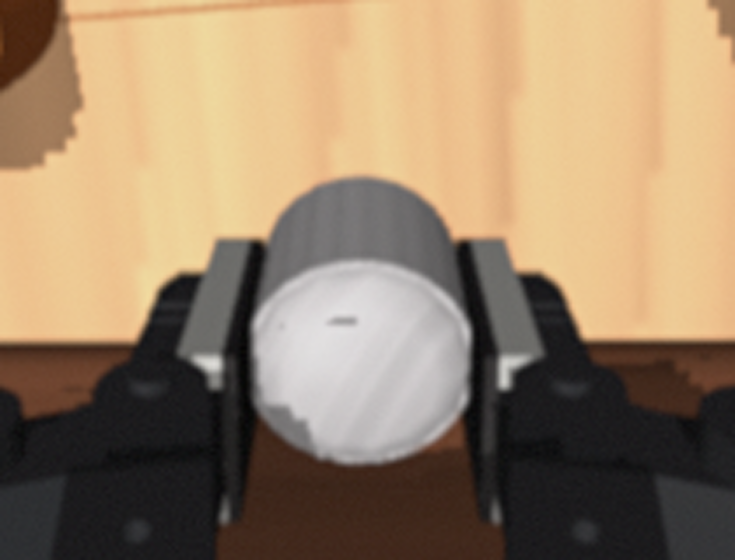

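>>> servo_tool --deltas '[[[25, 0, -2, 0, 0], [25, 0, -4, 0, 0], [25, 0, -4, 0, 0]]]'

```text
time: 6.52
tool_pos: [0.6188, 0.239, 0.0344]
tool_rot: [-0.005, 0.734, 0.679, 0.006]
contact_force: [-2.5, 24.6, 2.7]
gripper_width: 0.333
```

>>> servo_tool --deltas '[[[25, 0, -2, 0, 0], [25, 0, -3, 0, 0], [25, 0, -3, 0, 0]]]'

```text
time: 6.9
tool_pos: [0.6189, 0.2368, 0.0349]
tool_rot: [-0.005, 0.734, 0.679, 0.007]
contact_force: [-3.2, 25.7, 4.4]
gripper_width: 0.326
```

```bash
python3 - <<'E'
from h import *
s=state();print({k:np.round(s[k],4) for k in('time','tool_pos','tool_rot','contact_force','ft_torque','gripper_width')});im=save('wrist','w5');out(im,'w5c',(180,180,390,340),3.5)
E
```

```text
{'time': np.float64(6.9), 'tool_pos': array([0.6189, 0.2368, 0.0349]), 'tool_rot': array([-0.0054,  0.7337,  0.6795,  0.0069]), 'contact_force': array([-3.2019, 25.7067,  4.3904]), 'ft_torque': array([ 4.6889,  0.6155, -0.0065]), 'gripper_width': np.float64(0.3264)}
```

View pics/w5c.png

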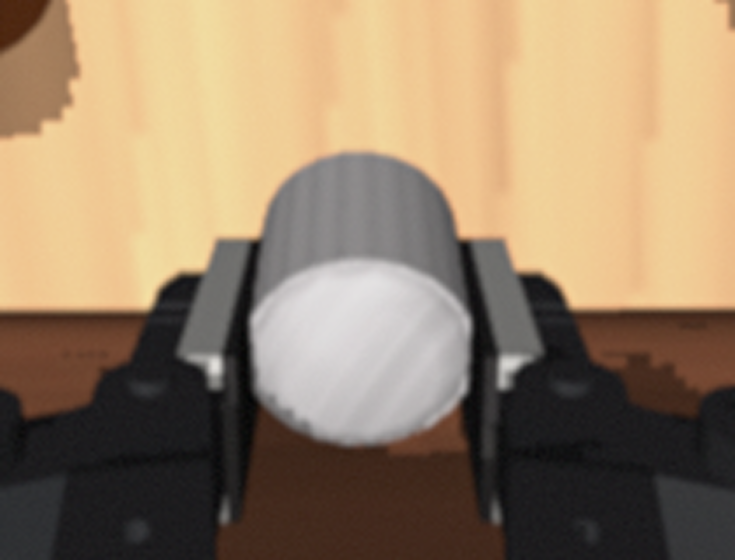

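```bash
cat >> h.py <<'E'
def toolaxes():
    from scipy.spatial.transform import Rotation as R
    q=state()['tool_rot'];return R.from_quat([q[1],q[2],q[3],q[0]]).as_matrix()
def fit_tilt(c,p,T,top,bot,bnd,u0=(250.5,316)):
    f=-T[:,0]; up=-T[:,2]
    f=f-0; 
    def geo(x):
        th=x[0]; ax=np.cos(th)*up+np.sin(th)*f; rim=p+x[1]*f/100+x[2]*up/100
        P=cap_pts(rim,ax); q=proj(c,P); shoulder=q[60:120]
        # dome/side boundary nearest camera up-image side
        return np.array([q[:,1].min(),q[:,1].max(),shoulder[:,1].min()])
    r=least_squares(lambda x:np.r_[geo(x)-[top,bot,bnd]],[.3,-.5,-2.6],diff_step=1e-3)
    return np.degrees(r.x[0]),r.x[1:]*10,r.fun
E
python3 - <<'E'
from h import *
c=calibration('wrist');p=state()['tool_pos'];T=toolaxes()
print(fit_tilt(c,p,T,223.4,307.4,253.7))
print('earlier', fit_tilt(c,p,T,230.6,312.5,254.5))
E
```

```text
(np.float64(9.118813250770987), array([ -7.96044114, -24.18506723]), array([-6.12487838e-11, -4.88284968e-11, -7.69659891e-11]))
earlier (np.float64(1.7413459441483379), array([ -3.22815942, -23.88961319]), array([4.80326889e-12, 1.09139364e-11, 8.81072992e-12]))
```

>>> servo_tool --deltas '[[[25, 0, -2, 0, 0], [25, 0, -4, 0, 0], [25, 0, -5, 0, 0], [25, 0, -5, 0, 0]]]'

```text
time: 7.45
tool_pos: [0.619, 0.2324, 0.0357]
tool_rot: [-0.006, 0.734, 0.679, 0.007]
contact_force: [-5.3, 28.6, 6.9]
gripper_width: 0.33
```

>>> servo_tool --deltas '[[[25, 0, -2, 0, 0], [25, 0, -3, 0, 0], [25, 0, -3, 0, 0]]]'

```text
time: 7.82
tool_pos: [0.6198, 0.2279, 0.0361]
tool_rot: [-0.004, 0.734, 0.68, 0.007]
contact_force: [-3.3, 21.9, 8.4]
gripper_width: 0.329
```

```bash
python3 - <<'E'
from h import *
s=state();print({k:np.round(s[k],4) for k in('time','tool_pos','tool_rot','contact_force','ft_torque','gripper_width')});im=save('wrist','w6');out(im,'w6c',(180,180,390,340),3.5)
E
```

```text
{'time': np.float64(7.825), 'tool_pos': array([0.6198, 0.2279, 0.0361]), 'tool_rot': array([-0.0042,  0.7335,  0.6796,  0.0068]), 'contact_force': array([-3.314 , 21.9135,  8.3512]), 'ft_torque': array([4.1541, 0.6917, 0.0528]), 'gripper_width': np.float64(0.3287)}
```

View pics/w6c.png

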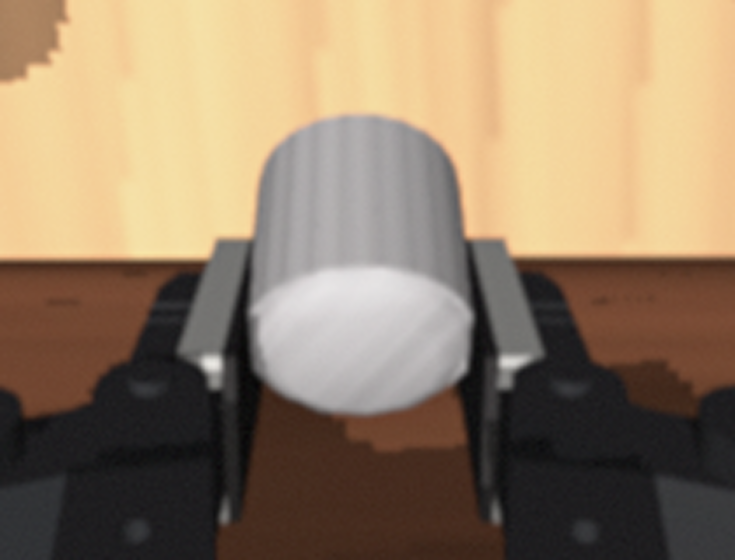

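```bash
python3 - <<'E'
from h import *
c=calibration('wrist');p=state()['tool_pos'];T=toolaxes()
print(fit_tilt(c,p,T,180+113/3.5,180+414/3.5,180+265/3.5))
E
```

```text
(np.float64(24.464418357554198), array([-16.54778882, -23.22489274]), array([1.70530257e-13, 7.38964445e-12, 4.94537744e-12]))
```

```bash
python3 - <<'E'
from h import *
import pickle
cs=pickle.load(open('scene0.pkl','rb'));cd=pickle.load(open('side0.pkl','rb'))
S=np.array([(212,212),(548,235),(300,148),(480,160),(230,245),(300,275),(400,288),(500,272)])/7+[190,130]
D=np.array([(182,235),(205,170),(250,135),(320,122),(390,145),(435,200),(436,270),(400,320),(330,350),(250,335),(200,290)])/5+[245,205]
R=.058
def dev(c,pts,cen,n):
    r=[]
    for u,v in pts:
        o,d=ray(c,u,v); q=o+d*((cen-o)@n)/(d@n); rr=q-cen
        L=np.linalg.norm(rr); edge=cen+rr/L*R
        g=proj(c,edge)[0]-[u,v]; r.append(np.sign(L-R)*np.linalg.norm(g))
    return r
def f(x,w):
    n=np.array([np.sin(x[3])*np.cos(x[4]),np.sin(x[3])*np.sin(x[4]),np.cos(x[3])])
    return (dev(cs,S,x[:3],n) if w!=1 else [])+(dev(cd,D,x[:3],n) if w!=0 else [])
x0=[.595,-.186,.142,.5,np.radians(227)]
for w in(2,):
    r=least_squares(f,x0,args=(w,),x_scale=[.01,.01,.01,.1,.1]);print(w,r.x[:3],np.degrees(r.x[3:]),np.round(r.fun,2))
    J=r.jac;cov=np.linalg.inv(J.T@J)*.25;print(np.sqrt(np.diag(cov)))
x=r.x;n=np.array([np.sin(x[3])*np.cos(x[4]),np.sin(x[3])*np.sin(x[4]),np.cos(x[3])])
for h in(4,21,31):print(h,x[:3]+n*h/1000,proj(cs,x[:3]+n*h/1000),proj(cd,x[:3]+n*h/1000))
E
```

```text
2 [ 0.59854943 -0.18247298  0.14314391] [ 26.84403893 231.98789664] [-1.15  0.6   0.09  0.18 -0.67 -0.5   0.1   0.64 -0.78  0.41  0.52 -0.15
 -0.93 -0.62  0.64  1.07  0.6  -1.17 -1.88]
[0.00039135 0.00044514 0.00042072 0.00861075 0.02539217]
4 [ 0.59743709 -0.18389609  0.14671287] [[243.8292838  158.72107138]] [[306.4906714  250.46222321]]
21 [ 0.59270964 -0.18994432  0.16188093] [[243.96827946 152.09256839]] [[305.42713258 246.3386568 ]]
31 [ 0.58992879 -0.1935021   0.17080332] [[244.05117854 148.13923069]] [[304.78873698 243.86346114]]
```

>>> servo_tool --deltas '[[[25, 0, 10, 0, 0], [25, 0, 12, 50, 0], [25, 0, 10, 110, 0], [25, 0, 0, 170, -0.5], [25, -5, -40, 228, -1.5]]]'

```text
time: 8.5
tool_pos: [0.6144, 0.1846, 0.2561]
tool_rot: [0.001, 0.785, 0.62, 0.0]
contact_force: [-0.4, -1.0, -0.2]
gripper_width: 0.332
```

>>> servo_tool --deltas '[[[25, -5, -55, 0, -1.0], [25, -10, -110, 0, -2.0], [25, -15, -165, 0, -3.0], [25, -20, -220, 0, -4.0], [25, -25, -275, 0, -4.95]]]'

```text
time: 9.12
tool_pos: [0.5885, -0.0926, 0.2533]
tool_rot: [0.0, 0.918, 0.397, -0.0]
contact_force: [0.5, -0.3, -0.4]
gripper_width: 0.334
```

>>> servo_tool --deltas '[[[25, -7, -55, 0, 0], [25, -14, -110, 0, 0], [25, -14, -110, 0, 0], [25, -14, -110, 0, 0]]]'

```text
time: 9.62
tool_pos: [0.5749, -0.2005, 0.2532]
tool_rot: [-0.0, 0.917, 0.398, -0.0]
contact_force: [-0.3, -0.1, -0.1]
gripper_width: 0.333
```

```bash
python3 - <<'E'
from h import *
import pickle
s=state();print({k:np.round(s[k],4) for k in('time','tool_pos','tool_rot','contact_force','ft_torque','gripper_width','joint_pos')});c=calibration('wrist');pickle.dump(c,open('w7.pkl','wb'));im=save('wrist','w7')
im=save('scene','s7');out(im,'s7c',(190,80,310,225),4);im=save('side','d7');out(im,'d7c',(245,170,375,300),4.5)
E
```

```text
{'time': np.float64(9.625), 'tool_pos': array([ 0.5749, -0.2005,  0.2532]), 'tool_rot': array([-4.000e-04,  9.173e-01,  3.981e-01, -3.000e-04]), 'contact_force': array([-0.2856, -0.1138, -0.098 ]), 'ft_torque': array([ 0.0081, -0.0033, -0.0189]), 'gripper_width': np.float64(0.3331), 'joint_pos': array([-0.4577,  0.0139,  1.6479, -0.    ,  1.4808,  0.2941])}
```

View pics/w7.png

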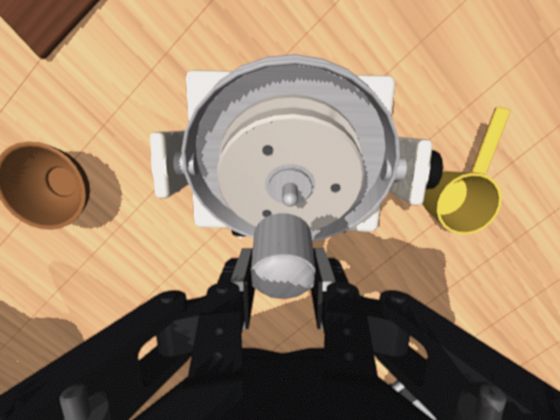

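View pics/s7c.png

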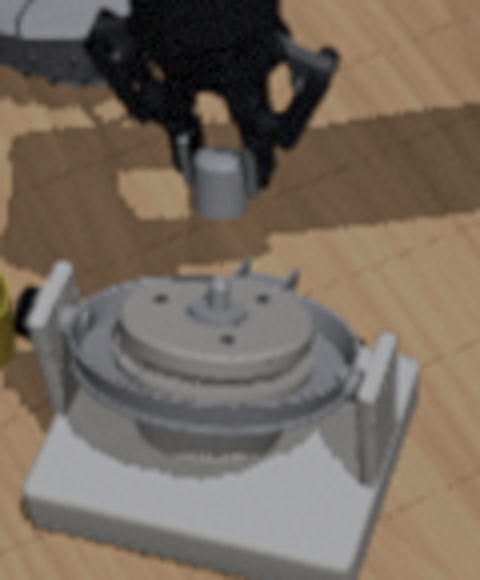

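View pics/d7c.png

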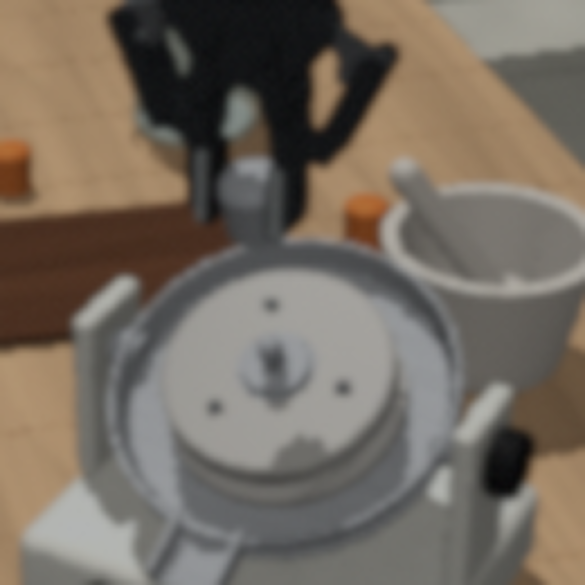

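```bash
python3 - <<'E'
from h import *
out(np.load('pics/w7.npy'),'w7c',(205,85,380,245),4.5)
E
```

```text
(no output)
```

View pics/w7c.png

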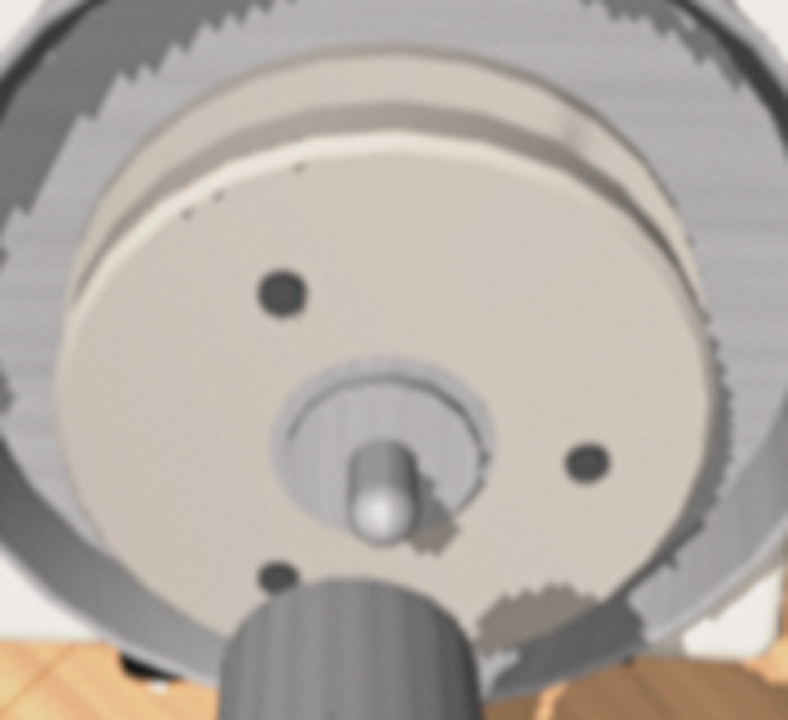

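```bash
python3 - <<'E'
from h import *
import pickle
cs=pickle.load(open('scene0.pkl','rb'));cd=pickle.load(open('side0.pkl','rb'));cw=pickle.load(open('w7.pkl','rb'))
S=np.array([(212,212),(548,235),(300,148),(480,160),(230,245),(300,275),(400,288),(500,272)])/7+[190,130]
D=np.array([(182,235),(205,170),(250,135),(320,122),(390,145),(435,200),(436,270),(400,320),(330,350),(250,335),(200,290)])/5+[245,205]
W=np.array([(395,135),(250,163),(150,222),(560,168),(650,232),(57,400),(712,400),(700,470),(75,490),(640,590),(130,580)])/4.5+[205,85]
R=.058
def dev(c,pts,cen,n):
    r=[]
    for u,v in pts:
        o,d=ray(c,u,v); q=o+d*((cen-o)@n)/(d@n); rr=q-cen
        L=np.linalg.norm(rr); edge=cen+rr/L*R
        g=proj(c,edge)[0]-[u,v]; r.append(np.sign(L-R)*np.linalg.norm(g))
    return r
N=lambda x:np.array([np.sin(x[3])*np.cos(x[4]),np.sin(x[3])*np.sin(x[4]),np.cos(x[3])])
def f(x,k):
    n=N(x);r=[]
    if 's' in k:r+=dev(cs,S,x[:3],n)
    if 'd' in k:r+=dev(cd,D,x[:3],n)
    if 'w' in k:r+=dev(cw,W,x[:3],n)
    return r
x0=[.595,-.186,.142,.5,np.radians(227)]
uw,vw=381/4.5+205,511/4.5+85
for k in('w','wd','wsd'):
    r=least_squares(f,x0,args=(k,),x_scale=[.01,.01,.01,.1,.1],loss='soft_l1');x=r.x;print(k,x[:3].round(4),np.degrees(x[3:]),np.round(f(x,k),2))
    n=N(x)
    # sphere centre along axis best matching wrist
    hs=np.linspace(10,40,301);q=proj(cw,x[:3]+np.outer(hs/1000,n));d=np.hypot(*(q-[uw,vw]).T);i=d.argmin();print('sphere h',hs[i],'err',q[i]-[uw,vw],'hub proj',(proj(cw,x[:3]+n*.004)-[205,85])*4.5)
o=[(cw,uw,vw),(cs,383/7+190,150/7+130),(cd,303.5/5+245,215/5+205)]
print('sphere tri',tri(o),tri(o[:2]),tri(o[::2]))
E
```

```text
w [ 0.5952 -0.1866  0.1411] [ 22.39932035 228.20385188] [-0.63 -0.51  0.21  0.46  0.95  0.97 -0.61 -1.02 -0.3   1.81 -0.39]
sphere h 18.4 err [ 2.10674211 -0.08695739] hub proj [[387.98052746 462.36721332]]
wd [ 0.596  -0.1859  0.1442] [ 26.12137543 231.0406249 ] [-1.37  0.43  0.93  0.57 -0.09  0.04  0.94  1.06  0.23 -1.94 -2.8  -0.22
  0.03  0.27 -0.13 -0.43 -0.11 -1.72 -1.2  -1.12  3.6  -0.1 ]
sphere h 17.3 err [ 2.86628783 -0.20678106] hub proj [[389.76093575 461.13942569]]
wsd [ 0.5961 -0.1855  0.1423] [ 26.21770995 230.78496062] [-0.46  0.72 -1.51 -1.45  0.79  0.71  0.91  1.39 -1.28  0.88  1.5   1.21
  0.5   0.33  0.8   0.63 -0.39 -2.58 -3.15 -0.57 -0.43 -0.13 -0.17 -0.14
  0.05 -0.79 -0.09 -0.56  4.83  0.81]
sphere h 18.5 err [ 2.51855913 -0.17941615] hub proj [[388.08436528 457.12783813]]
sphere tri (array([ 0.59063089, -0.19175943,  0.15983074]), [array([2.22, 0.32]), array([-0.21,  0.38]), array([-0.96, -0.27])]) (array([ 0.5903772 , -0.18983638,  0.16317447]), [array([ 0.34, -0.2 ]), array([ 0.12, -0.03])]) (array([ 0.59111347, -0.19123082,  0.15896533]), [array([ 2.18, -0.88]), array([-0.83, -0.09])])
```

```bash
python3 - <<'E'
from h import *
out(np.load('pics/w7.npy'),'w7d',(225,200,340,310),6.5)
E
```

```text
(no output)
```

View pics/w7d.png

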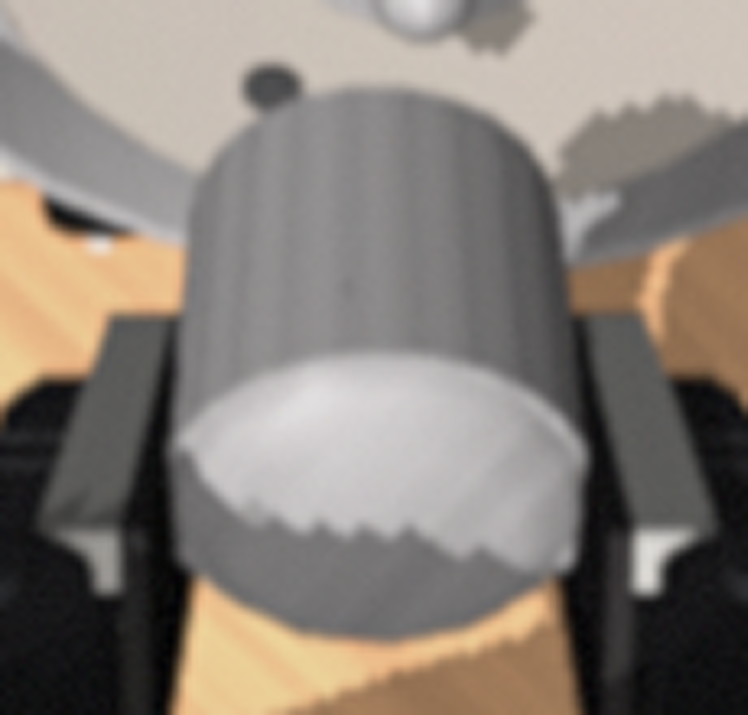

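```bash
python3 - <<'E'
from h import *
c=calibration('wrist');s=state();p=s['tool_pos'];T=toolaxes()
th,x,_=fit_tilt(c,p,T,213.5,298.5,254.2);print(th,x)
f=-T[:,0];up=-T[:,2];a=np.radians(th);ax=np.cos(a)*up+np.sin(a)*f
rim=p+x[0]/1000*f+x[1]/1000*up
q=proj(c,cap_pts(rim,ax));print('pred u',q[:,0].min(),q[:,0].max(),'obs',225+172/6.5,225+586/6.5)
# lateral shift
sc=(q[:,0].max()-q[:,0].min())/30; lat=((225+172/6.5+225+586/6.5)/2-(q[:,0].min()+q[:,0].max())/2)/sc
imx=np.array(c['world_from_camera'])[:3,0];rim=rim+imx*lat/1000;print('lat mm',lat,'rim',rim,'axis',ax, 'rim-tcp',(rim-p)*1000)
n=np.array([-.3045,-.3153,.8988]);tip=np.array([.5903,-.1905,.161])+.006*n
for h in(25,10,3,0):
    w=tip+n*h/1000; print(h,'tcp',np.round(w-(rim-p),4),'delta mm',np.round((w-rim)*1000,1))
E
```

```text
21.808996086767976 [-14.08645134 -25.02593313]
pred u 252.93218421296626 318.10675488161803 obs 251.46153846153845 315.1538461538462
lat mm -1.0180859882504754 rim [ 0.58422809 -0.18827092  0.22847027] axis [-0.25279561 -0.27211023  0.92846669] rim-tcp [  8.84199949  11.00830416 -25.02629858]
25 tcp [ 0.572  -0.2113  0.2139] delta mm [ -3.4 -12.  -39.6]
10 tcp [ 0.5766 -0.2066  0.2004] delta mm [  1.2  -7.3 -53.1]
3 tcp [ 0.5787 -0.2043  0.1941] delta mm [  3.3  -5.1 -59.4]
0 tcp [ 0.5796 -0.2034  0.1914] delta mm [  4.2  -4.1 -62.1]
```

>>> servo_tool --deltas '[[[25, -4, -12, -25, -0.25], [25, 0, -8, -45, -0.25], [25, 0, -8, -51, -0.25], [25, 0, -8, -51, -0.25]]]'

```text
time: 10.28
tool_pos: [0.5753, -0.2076, 0.202]
tool_rot: [-0.0, 0.922, 0.387, -0.0]
contact_force: [0.7, 0.9, 0.4]
gripper_width: 0.334
```

```bash
python3 - <<'E'
from h import *
import pickle
s=state();print({k:np.round(s[k],4) for k in('time','tool_pos','tool_rot','contact_force')});c=calibration('wrist');pickle.dump(c,open('w8.pkl','wb'));im=save('wrist','w8');out(im,'w8c',(200,120,370,320),3)
im=save('scene','s8');out(im,'s8c',(215,110,275,170),9);im=save('side','d8');out(im,'d8c',(275,205,340,270),9)
E
```

```text
{'time': np.float64(10.275), 'tool_pos': array([ 0.5753, -0.2076,  0.202 ]), 'tool_rot': array([-5.000e-04,  9.221e-01,  3.870e-01, -4.000e-04]), 'contact_force': array([0.7473, 0.9275, 0.3631])}
```

View pics/w8c.png

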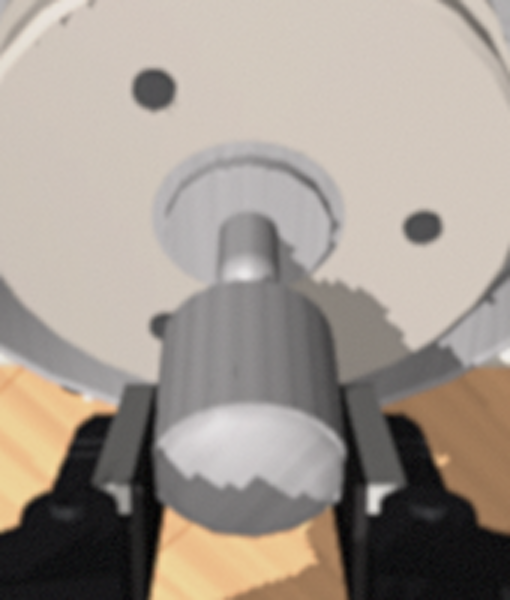

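View pics/s8c.png

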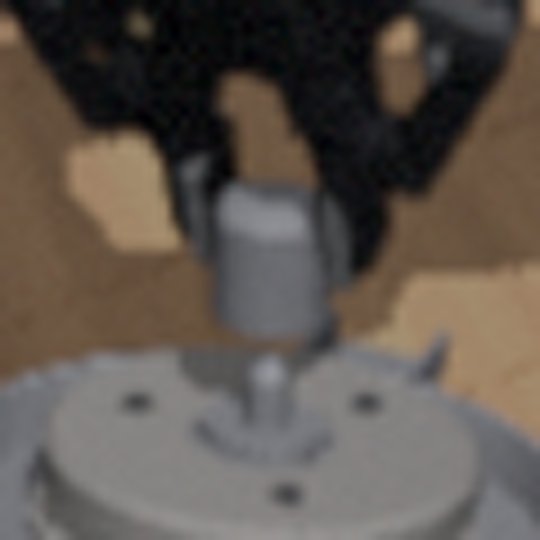

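View pics/d8c.png

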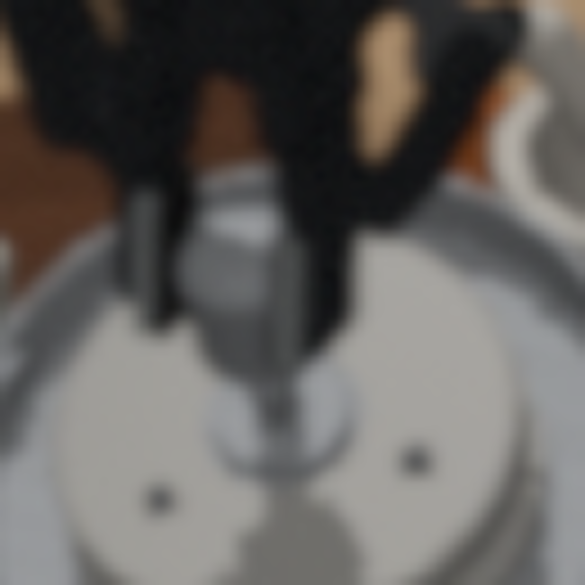

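```bash
cat > ov.py <<'E'
from h import *
import pickle,sys
def overlay(name,im,c,boxes,k,rim,ax,n,tip,hub):
    x0,y0,x1,y1=boxes
    a=cv2.resize(im[y0:y1,x0:x1],None,fx=k,fy=k,interpolation=cv2.INTER_CUBIC)[:,:,::-1].copy()
    tr=lambda P:((proj(c,P)+.5-[x0,y0])*k-.5)
    h=cv2.convexHull(tr(cap_pts(rim,ax)).astype(np.float32)).astype(int);cv2.polylines(a,[h],True,(0,255,0),1)
    cv2.polylines(a,[tr(cap_pts(rim,ax)[:60]).astype(int)],True,(0,200,255),1)
    q=tr([tip,hub]).astype(int);cv2.line(a,tuple(map(int,q[0])),tuple(map(int,q[1])),(0,0,255),1);cv2.circle(a,tuple(map(int,q[0])),3,(255,0,0),1)
    # spindle outline
    t=np.linspace(0,2*np.pi,40);e=np.cross(n,[1,0,.2]);e/=np.linalg.norm(e);g=np.cross(n,e)
    b=np.array(hub)
    ring=lambda o,r:o+r*(np.cos(t)[:,None]*e+np.sin(t)[:,None]*g)
    P=np.vstack([ring(hub,.006),ring(np.array(tip)-.006*n,.006)]+[ring(np.array(tip)-.006*n+.006*np.sin(w)*n,.006*np.cos(w)) for w in(.4,.8,1.2,1.5)])
    h=cv2.convexHull(tr(P).astype(np.float32)).astype(int);cv2.polylines(a,[h],True,(255,0,255),1)
    cv2.polylines(a,[tr(ring(np.array(hub),.017)).astype(int)],True,(255,255,0),1)
    cv2.imwrite(f'pics/{name}.png',a)
E
python3 - <<'E'
from ov import *
c=pickle.load(open('w8.pkl','rb'));s=state();p=s['tool_pos'];T=toolaxes();f=-T[:,0];up=-T[:,2]
th=np.radians(23);ax=np.cos(th)*up+np.sin(th)*f
rim=p+(-14.5*f-25*up)/1000+np.array(c['world_from_camera'])[:3,0]*-.001
n=np.array([-.3045,-.3153,.8988]);tip=np.array([.5903,-.1905,.161])+.006*n;hub=np.array([.596,-.1857,.1425])+.004*n
for nm,cam,b,k in(('w8','w8',(200,120,370,320),3),('s8','scene0',(215,110,275,170),9),('d8','side0',(275,205,340,270),9)):
    overlay(nm+'o',np.load(f'pics/{nm}.npy'),pickle.load(open(cam+'.pkl','rb')),b,k,rim,ax,n,tip,hub)
E
```

```text
(no output)
```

View pics/w8o.png

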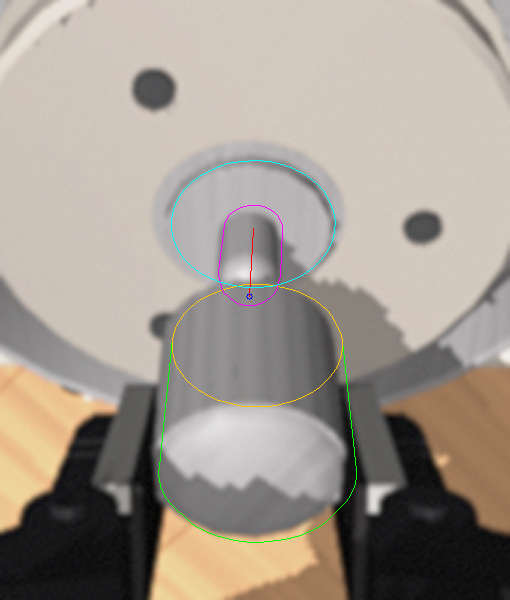

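View pics/s8o.png

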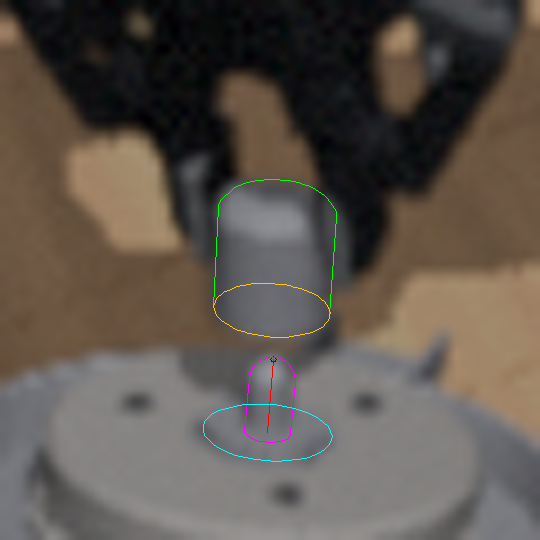

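View pics/d8o.png

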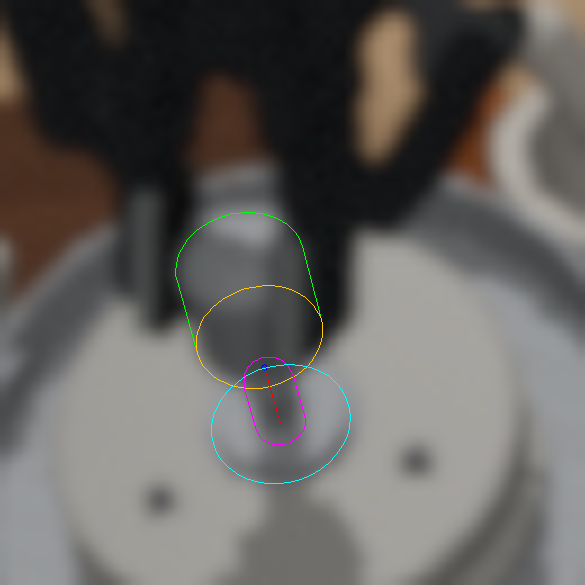

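```bash
python3 - <<'E'
from ov import *
c=pickle.load(open('w8.pkl','rb'));s=state();p=s['tool_pos'];T=toolaxes();f=-T[:,0];up=-T[:,2]
rim=p+(-14.5*f-25*up)/1000+np.array(c['world_from_camera'])[:3,0]*-.002
n=np.array([-.3045,-.3153,.8988]);tip=np.array([.5903,-.1905,.161])+.006*n
d=rim-tip;y=T[:,1];fp=f*np.cos(np.radians(26))-up*np.sin(np.radians(26));print(d@n*1e3,d@y*1e3,d@fp*1e3,f)
E
```

```text
13.706412424703508 0.35370554948335864 -0.1904036907252677 [-7.01065534e-01 -7.13096649e-01 -5.35406557e-04]
```

>>> servo_tool --deltas '[[[25, 1.5, 1.5, -4.5, 0], [25, 3, 3, -9, 0], [25, 3, 3, -9, 0]]]'

```text
time: 10.8
tool_pos: [0.578, -0.2052, 0.1929]
tool_rot: [-0.0, 0.922, 0.386, -0.0]
contact_force: [0.0, -0.1, -0.7]
gripper_width: 0.333
```

```bash
python3 - <<'E'
from h import *
import pickle
s=state();print({k:np.round(s[k],4) for k in('time','tool_pos','tool_rot','contact_force')});c=calibration('wrist');pickle.dump(c,open('w9.pkl','wb'));im=save('wrist','w9');out(im,'w9c',(200,120,370,320),3)
im=save('scene','s9');out(im,'s9c',(215,110,275,170),9);im=save('side','d9');out(im,'d9c',(275,205,340,270),9)
E
```

```text
{'time': np.float64(10.8), 'tool_pos': array([ 0.578 , -0.2052,  0.1929]), 'tool_rot': array([-5.000e-04,  9.223e-01,  3.865e-01, -4.000e-04]), 'contact_force': array([ 0.0449, -0.1486, -0.7013])}
```

View pics/w9c.png

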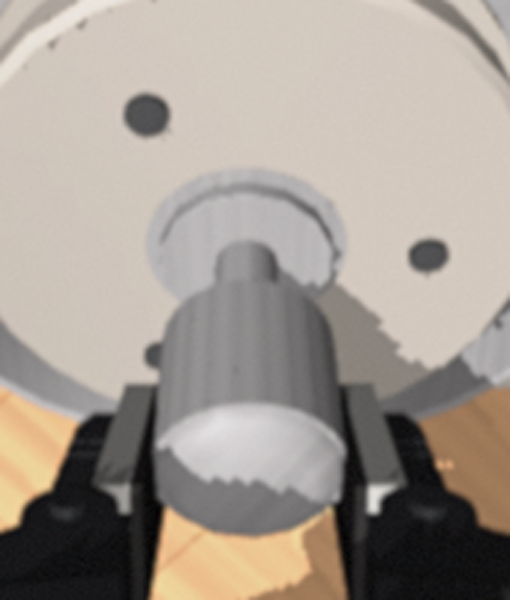

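View pics/s9c.png

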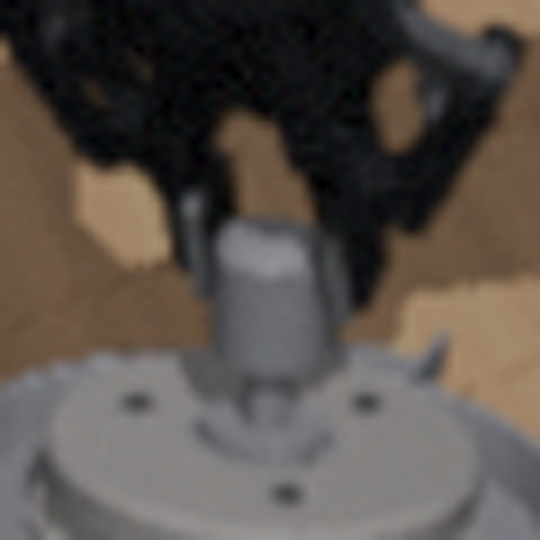

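View pics/d9c.png

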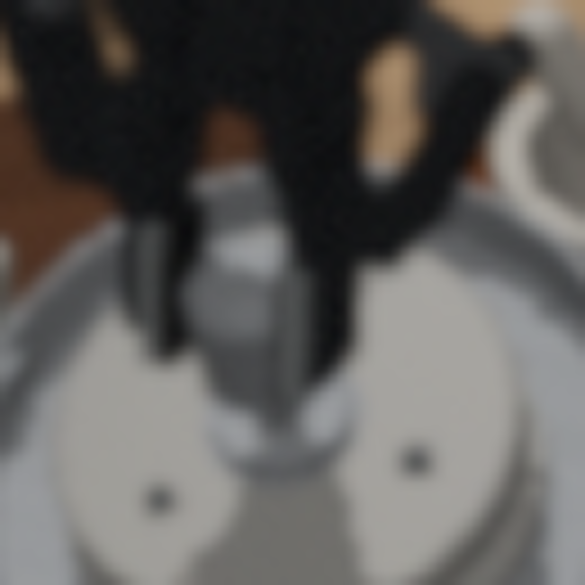

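>>> servo_tool --deltas '[[[25, 0.5, 0.8, -1.8, 0], [25, 1, 1.5, -3.6, 0], [25, 1, 1.5, -3.6, 0]]]'

```text
time: 11.32
tool_pos: [0.5791, -0.2039, 0.1897]
tool_rot: [-0.0, 0.922, 0.386, -0.0]
contact_force: [-0.1, -0.6, -1.0]
gripper_width: 0.332
```

>>> servo_tool --deltas '[[[25, 0.6, 0.6, -1.8, 0], [25, 1.2, 1.2, -3.6, 0], [25, 1.2, 1.2, -3.6, 0]]]'

```text
time: 11.7
tool_pos: [0.5804, -0.2027, 0.1861]
tool_rot: [-0.0, 0.922, 0.386, -0.0]
contact_force: [-0.8, -0.0, -0.0]
gripper_width: 0.331
```

>>> servo_tool --deltas '[[[25, 0.6, 0.6, -1.8, 0], [25, 1.0, 1.0, -2.7, 0], [25, 1.0, 1.0, -2.7, 0]]]'

```text
time: 12.08
tool_pos: [0.5814, -0.2017, 0.1836]
tool_rot: [-0.0, 0.922, 0.386, -0.0]
contact_force: [-0.8, 0.7, 0.4]
gripper_width: 0.336
```

```bash
python3 - <<'E'
from h import *
import pickle
s=state();print({k:np.round(s[k],4) for k in('time','tool_pos','tool_rot','contact_force')});c=calibration('wrist');im=save('wrist','w10');out(im,'w10c',(200,120,370,320),3)
im=save('scene','s10');out(im,'s10c',(215,110,275,170),9)
E
```

```text
{'time': np.float64(12.075), 'tool_pos': array([ 0.5814, -0.2017,  0.1836]), 'tool_rot': array([-1.000e-04,  9.223e-01,  3.864e-01, -1.000e-04]), 'contact_force': array([-0.7829,  0.6609,  0.4278])}
```

View pics/w10c.png

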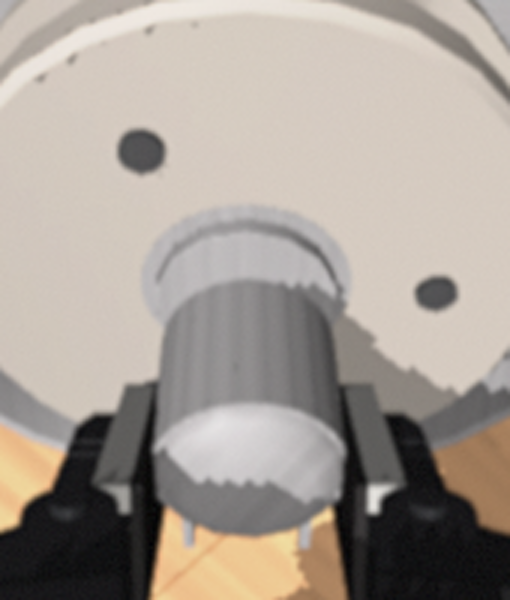

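View pics/s10c.png

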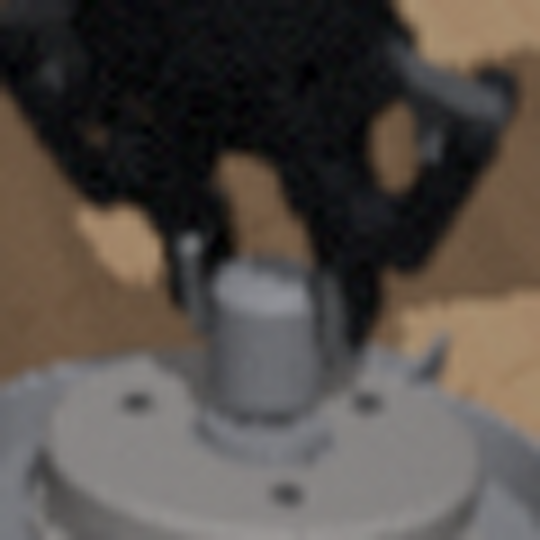

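>>> servo_tool --deltas '[[[25, 0.5, 0.5, -1.4, 0], [25, 1.0, 1.0, -2.7, 0], [25, 1.0, 1.0, -2.7, 0]]]'

```text
time: 12.55
tool_pos: [0.5824, -0.2007, 0.1808]
tool_rot: [-0.0, 0.922, 0.386, -0.0]
contact_force: [0.9, -1.0, 0.5]
gripper_width: 0.335
```

>>> servo_tool --deltas '[[[25, 0.3, 0.3, -0.9, 0], [25, 0.6, 0.6, -1.8, 0], [25, 0.6, 0.6, -1.8, 0]]]'

```text
time: 12.92
tool_pos: [0.5829, -0.2001, 0.1793]
tool_rot: [-0.0, 0.922, 0.386, -0.0]
contact_force: [-1.8, 1.2, 2.1]
gripper_width: 0.332
```

>>> servo_tool --deltas '[[[25, 0.3, 0.3, -0.9, 0], [25, 0.6, 0.6, -1.8, 0], [25, 0.6, 0.6, -1.8, 0]]]'

```text
time: 13.3
tool_pos: [0.5836, -0.1998, 0.1777]
tool_rot: [0.0, 0.922, 0.386, -0.0]
contact_force: [-3.6, 0.1, 2.7]
gripper_width: 0.332
```

>>> servo_tool --deltas '[[[25, 0.3, 0.3, -0.9, 0], [25, 0.6, 0.6, -1.8, 0], [25, 0.6, 0.6, -1.8, 0]]]'

```text
time: 13.68
tool_pos: [0.5845, -0.199, 0.1758]
tool_rot: [0.0, 0.922, 0.386, 0.0]
contact_force: [-2.1, 0.2, 3.7]
gripper_width: 0.33
```

```bash
python3 - <<'E'
from h import *
s=state();print({k:np.round(s[k],4) for k in('time','tool_pos','tool_rot','contact_force','ft_torque')});n=np.array([-.31,-.31,.8988]);print('axial',s['contact_force']@n);im=save('wrist','w11');out(im,'w11c',(200,120,370,320),3)
im=save('scene','s11');out(im,'s11c',(215,110,275,170),9);im=save('side','d11');out(im,'d11c',(275,205,340,270),9)
E
```

```text
{'time': np.float64(13.675), 'tool_pos': array([ 0.5845, -0.199 ,  0.1758]), 'tool_rot': array([2.000e-04, 9.223e-01, 3.864e-01, 3.000e-04]), 'contact_force': array([-2.1022,  0.1704,  3.7385]), 'ft_torque': array([ 0.0373,  0.3527, -0.0068])}
axial 3.9590425776896887
```

View pics/w11c.png

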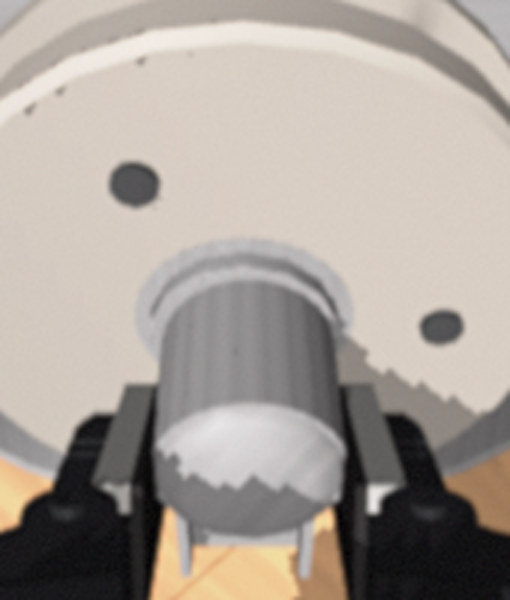

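View pics/s11c.png

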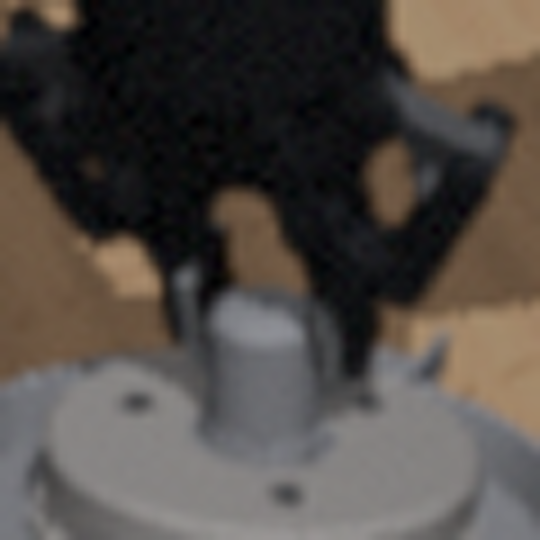

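View pics/d11c.png

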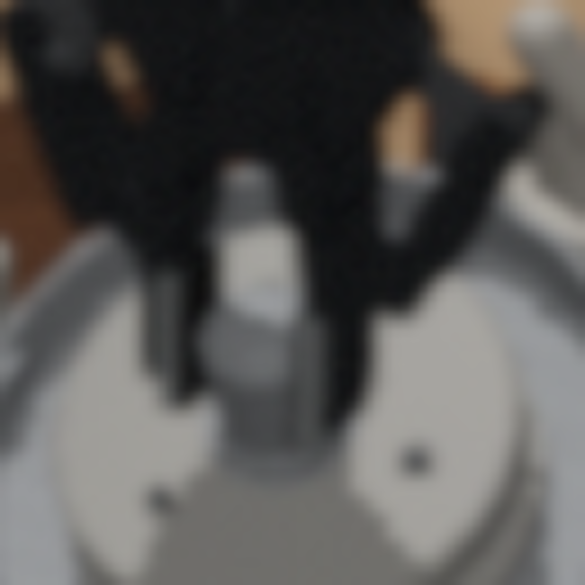

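>>> servo_tool --deltas '[[[25, 0.1, 0.5, -0.7, 0], [25, 0.2, 0.8, -1.3, 0], [25, 0.2, 0.8, -1.3, 0]]]'

```text
time: 14.2
tool_pos: [0.5844, -0.1989, 0.1749]
tool_rot: [0.001, 0.922, 0.386, -0.0]
contact_force: [-3.5, -2.4, 6.0]
gripper_width: 0.329
```

>>> servo_tool --deltas '[[[25, 0.2, 0.2, -0.7, 0], [25, 0.5, 0.5, -1.3, 0], [25, 0.5, 0.5, -1.3, 0]]]'

```text
time: 14.58
tool_pos: [0.5845, -0.1988, 0.1748]
tool_rot: [0.001, 0.922, 0.386, -0.001]
contact_force: [-8.5, -2.7, 11.2]
gripper_width: 0.335
```

>>> servo_tool --deltas '[[[25, 0.0, 0.3, -0.7, 0], [25, -0.2, 0.5, -1.0, 0], [25, -0.2, 0.5, -1.0, 0]]]'

```text
time: 14.95
tool_pos: [0.5845, -0.1989, 0.1748]
tool_rot: [0.002, 0.922, 0.386, -0.001]
contact_force: [-9.1, -3.6, 13.5]
gripper_width: 0.338
```

```bash
python3 - <<'E'
from h import *
s=state();print({k:np.round(s[k],4) for k in('time','tool_pos','tool_rot','contact_force','ft_torque')});n=np.array([-.31,-.31,.8988]);a=s['contact_force']@n;print('axial',a,s['contact_force']-a*n);im=save('wrist','w12');out(im,'w12c',(200,120,370,320),3)
im=save('scene','s12');out(im,'s12c',(215,110,275,170),9);im=save('side','d12');out(im,'d12c',(275,205,340,270),9)
E
```

```text
{'time': np.float64(14.95), 'tool_pos': array([ 0.5845, -0.1989,  0.1748]), 'tool_rot': array([ 1.600e-03,  9.224e-01,  3.862e-01, -9.000e-04]), 'contact_force': array([-9.0521, -3.598 , 13.4582]), 'ft_torque': array([-0.289 ,  1.3935,  0.0851])}
axial 16.01776544056232 [-4.08662809  1.36745791 -0.93859205]
```

View pics/w12c.png

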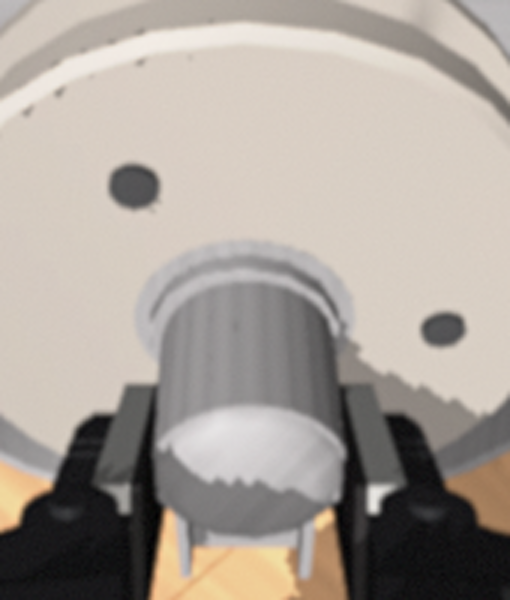

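View pics/s12c.png

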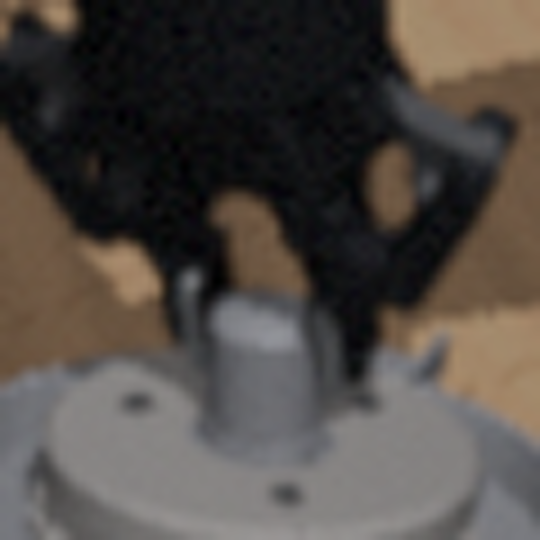

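>>> servo_tool --deltas '[[[25, -0.5, 0.4, -0.5, 0], [25, -1.0, 0.8, -1.0, 0], [25, -1.0, 0.8, -1.0, 0]]]'

```text
time: 15.48
tool_pos: [0.5844, -0.1988, 0.1747]
tool_rot: [0.003, 0.922, 0.386, 0.0]
contact_force: [-7.5, -4.7, 13.5]
gripper_width: 0.333
```

```bash
python3 - <<'E'
from ov import *
c=calibration('wrist');s=state();p=s['tool_pos'];T=toolaxes();f=-T[:,0];up=-T[:,2]
n0=np.array([-.31,-.31,.8988]);a=s['contact_force']@n0;print('axial',a,s['contact_force']-a*n0,s['ft_torque'])
th=np.radians(23);ax=np.cos(th)*up+np.sin(th)*f
rim=p+(-14.5*f-25*up)/1000+np.array(c['world_from_camera'])[:3,0]*-.002
n=np.array([-.3045,-.3153,.8988]);tip=np.array([.5903,-.1905,.161])+.006*n;hub=np.array([.596,-.1857,.1425])+.004*n
print('rim rel tip along n',(rim-tip)@n*1e3,'hub',(hub-tip)@n*1e3)
overlay('w12o',np.load('pics/w12.npy'),c,(200,120,370,320),3,rim,ax,n,tip,hub)
for nm,cam,b,k in(('s12','scene0',(215,110,275,170),9),('d12','side0',(275,205,340,270),9)):
    overlay(nm+'o',np.load(f'pics/{nm}.npy'),pickle.load(open(cam+'.pkl','rb')),b,k,rim,ax,n,tip,hub)
E
```

```text
axial 15.886171812103822 [-2.53856265  0.22773518 -0.79774682] [-0.65788935  1.10161547  0.03065017]
rim rel tip along n -18.114785558265982 hub -21.876841559999995
```

View pics/w12o.png

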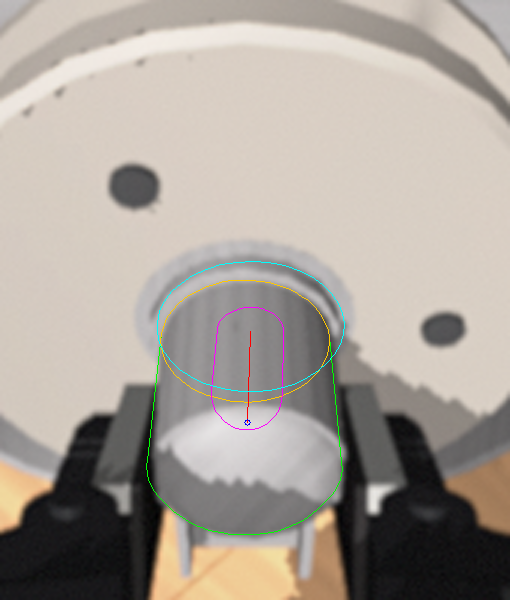

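View pics/s12o.png

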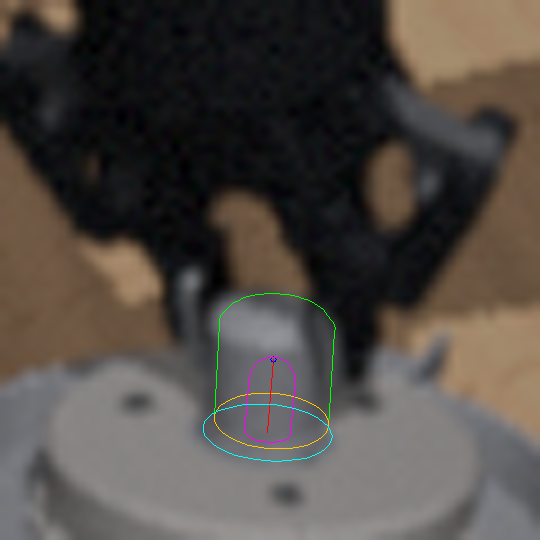

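View pics/d12o.png

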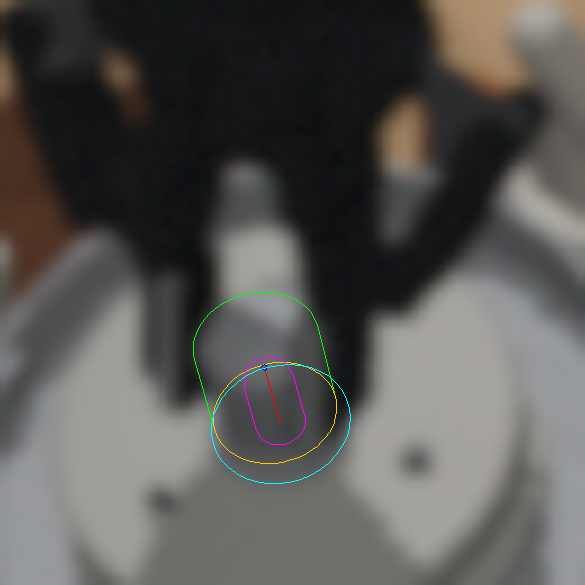

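>>> servo_tool --deltas '[[[25, -0.1, 0.2, -0.5, 0], [25, -0.1, 0.3, -1.0, 0], [25, -0.1, 0.3, -1.0, 0]]]'

```text
time: 15.85
tool_pos: [0.5844, -0.1988, 0.1746]
tool_rot: [0.003, 0.922, 0.386, 0.0]
contact_force: [-9.3, -5.4, 17.1]
gripper_width: 0.333
```

```bash
python3 - <<'E'
from h import *
s=state();print(s['time'],s['tool_pos'],s['contact_force'],s['ft_torque'])
im=save('wrist','w13');out(im,'w13c',(235,190,330,260),8)
im=save('side','d13');out(im,'d13c',(285,225,325,270),14)
E
```

```text
15.85 [ 0.58437339 -0.19882181  0.17459952] [-9.31330065 -5.43668135 17.08582656] [-0.5985602   1.29536149  0.08216203]
```

View pics/w13c.png

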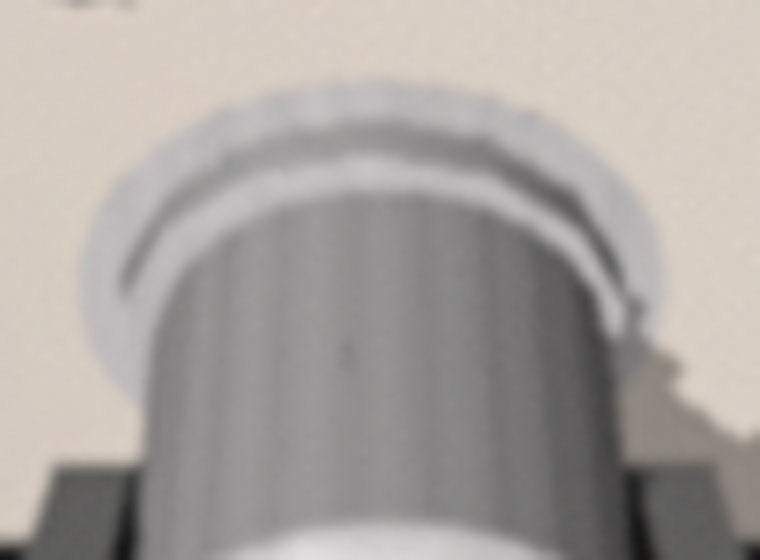

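View pics/d13c.png

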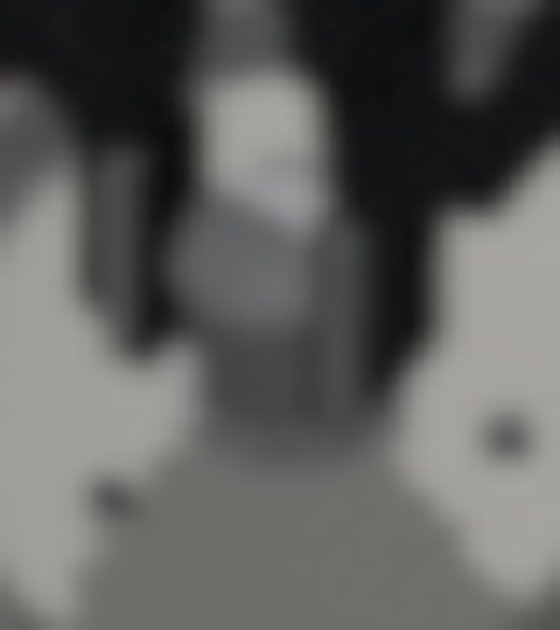

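>>> servo_tool --deltas '[[[25, -1.2, -0.8, 2.4, 0], [25, -2.2, -1.4, 4.4, 0], [25, -2.2, -1.4, 4.4, 0]]]'

```text
time: 16.32
tool_pos: [0.5838, -0.1987, 0.1751]
tool_rot: [0.003, 0.922, 0.386, 0.003]
contact_force: [6.2, -4.5, 1.1]
gripper_width: 0.33
```

>>> servo_tool --deltas '[[[34, 0, 0, 0, 0], [36, 0, 0, 0, 0], [40, 0, 0, 0, 0], [40, 0, 0, 0, 0]]]'

```text
time: 16.82
tool_pos: [0.5811, -0.1971, 0.1739]
tool_rot: [-0.001, 0.922, 0.386, -0.0]
contact_force: [-0.6, 0.9, 0.2]
gripper_width: 0.471
```

```bash
python3 - <<'E'
from h import *
s=state();print(s['time'],s['tool_pos'],s['contact_force'],s['gripper_width'],s['tool_rot'])
im=save('wrist','w14');out(im,'w14c',(215,170,350,310),5)
im=save('side','d14');out(im,'d14c',(275,205,340,270),9)
im=save('scene','s14');out(im,'s14c',(215,110,275,170),9)
E
```

```text
16.825 [ 0.58113307 -0.19712521  0.17389228] [-0.64634834  0.93094319  0.19324961] 0.47100680328647565 [-5.17090229e-04  9.22300246e-01  3.86473679e-01 -2.89624590e-04]
```

View pics/w14c.png

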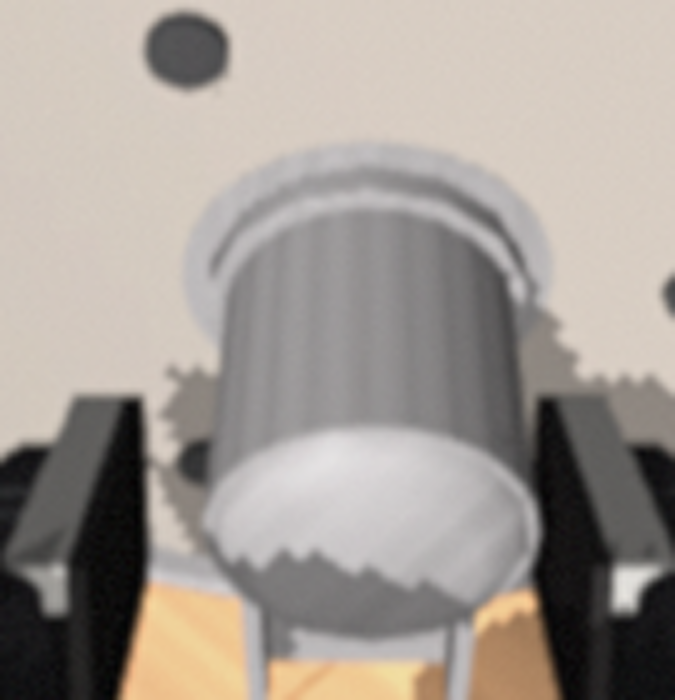

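View pics/d14c.png

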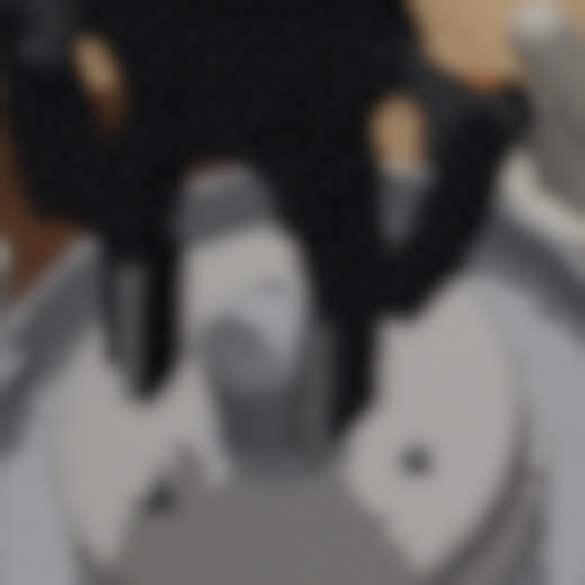

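View pics/s14c.png

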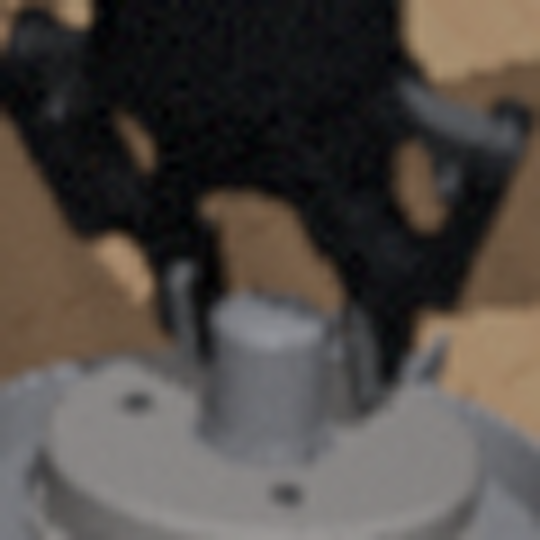

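```bash
python3 - <<'E'
from ov import *
c=calibration('wrist');pickle.dump(c,open('w14.pkl','wb'))
t=np.linspace(0,2*np.pi,721)
def ring(o,n,r):
    e=np.cross(n,[1,0,.2]);e/=np.linalg.norm(e);g=np.cross(n,e);return o+r*(np.cos(t)[:,None]*e+np.sin(t)[:,None]*g)
for lean in(24,26,28):
    a=np.radians(lean);az=np.radians(226);n=np.array([np.sin(a)*np.cos(az),np.sin(a)*np.sin(az),np.cos(a)])
    # hub centre s.t. hub back edge at v=170+190/5, u centre=215+372/5, depth from z=.1465
    def g(x): 
        q=proj(c,ring(np.array([x[0],x[1],.1465]),n,.017));i=q[:,1].argmin();return q[i]-[215+371/5,170+190/5]
    r=least_squares(g,[.595,-.187]);hub=np.array([*r.x,.1465])
    h=ring(hub,n,.017);qh=proj(c,h)
    for gap in(0,.5,1,2,3):
        q=proj(c,cap_pts(hub+gap/1000*n,n));s=q[60:120]
        print(lean,gap,'hub',hub.round(4),'hubw',((qh[:,0].min()-215)*5).round(),((qh[:,0].max()-215)*5).round(),'rim back',((proj(c,ring(hub+gap/1000*n,n,.015))[:,1].min()-170)*5).round(1),'top/bot/bnd',((q[:,1].min()-170)*5).round(1),((q[:,1].max()-170)*5).round(1),((s[:,1].min()-170)*5).round(1),'w',((q[:,0].min()-215)*5).round(),((q[:,0].max()-215)*5).round())
E
```

```text
24 0 hub [ 0.5932 -0.188   0.1465] hubw 212.0 525.0 rim back 205.0 top/bot/bnd 205.1 621.5 411.8 w 214.0 533.0
24 0.5 hub [ 0.5932 -0.188   0.1465] hubw 212.0 525.0 rim back 208.2 top/bot/bnd 208.3 625.9 416.1 w 214.0 534.0
24 1 hub [ 0.5932 -0.188   0.1465] hubw 212.0 525.0 rim back 211.4 top/bot/bnd 211.5 630.3 420.5 w 214.0 534.0
24 2 hub [ 0.5932 -0.188   0.1465] hubw 212.0 525.0 rim back 217.9 top/bot/bnd 217.9 639.2 429.2 w 213.0 535.0
24 3 hub [ 0.5932 -0.188   0.1465] hubw 212.0 525.0 rim back 224.4 top/bot/bnd 224.4 648.1 438.1 w 212.0 536.0
26 0 hub [ 0.5934 -0.1877  0.1465] hubw 211.0 525.0 rim back 204.6 top/bot/bnd 204.7 620.0 419.5 w 214.0 532.0
26 0.5 hub [ 0.5934 -0.1877  0.1465] hubw 211.0 525.0 rim back 208.0 top/bot/bnd 208.0 624.5 423.9 w 214.0 532.0
26 1 hub [ 0.5934 -0.1877  0.1465] hubw 211.0 525.0 rim back 211.3 top/bot/bnd 211.3 628.9 428.4 w 213.0 533.0
26 2 hub [ 0.5934 -0.1877  0.1465] hubw 211.0 525.0 rim back 218.0 top/bot/bnd 218.0 637.9 437.5 w 213.0 534.0
26 3 hub [ 0.5934 -0.1877  0.1465] hubw 211.0 525.0 rim back 224.8 top/bot/bnd 224.8 647.0 446.6 w 212.0 535.0
28 0 hub [ 0.5937 -0.1874  0.1465] hubw 211.0 526.0 rim back 204.2 top/bot/bnd 204.2 618.0 426.8 w 215.0 532.0
28 0.5 hub [ 0.5937 -0.1874  0.1465] hubw 211.0 526.0 rim back 207.7 top/bot/bnd 207.7 622.5 431.4 w 215.0 532.0
28 1 hub [ 0.5937 -0.1874  0.1465] hubw 211.0 526.0 rim back 211.1 top/bot/bnd 211.2 627.0 436.0 w 215.0 533.0
28 2 hub [ 0.5937 -0.1874  0.1465] hubw 211.0 526.0 rim back 218.1 top/bot/bnd 218.2 636.2 445.3 w 214.0 534.0
28 3 hub [ 0.5937 -0.1874  0.1465] hubw 211.0 526.0 rim back 225.2 top/bot/bnd 225.2 645.4 454.8 w 214.0 535.0
```

>>> servo_tool --deltas '[[[40, 2.1, -2.1, 0.5, 0], [40, 2.1, -2.1, 0.5, 0], [25, 2.1, -2.1, 0.5, 0], [25, 2.1, -2.1, 0.5, 0], [25, 2.1, -2.1, 0.5, 0]]]'

```text
time: 17.6
tool_pos: [0.5831, -0.1996, 0.1749]
tool_rot: [-0.0, 0.922, 0.386, -0.0]
contact_force: [-4.0, 0.9, 2.1]
gripper_width: 0.332
```

>>> servo_tool --deltas '[[[25, 0.4, 0.4, -1, 0], [25, 0.6, 0.9, -2, 0], [25, 0.6, 0.9, -2, 0]]]'

```text
time: 17.98
tool_pos: [0.5832, -0.1996, 0.1748]
tool_rot: [0.0, 0.922, 0.386, -0.002]
contact_force: [-10.0, -0.8, 9.0]
gripper_width: 0.333
```

>>> servo_tool --deltas '[[[25, 0.3, 0.4, -1, 0], [25, 0.5, 0.7, -1.5, 0], [25, 0.5, 0.7, -1.5, 0]]]'

```text
time: 18.35
tool_pos: [0.5833, -0.1996, 0.1747]
tool_rot: [0.001, 0.922, 0.386, -0.002]
contact_force: [-14.8, -3.4, 14.8]
gripper_width: 0.328
```

>>> servo_tool --deltas '[[[25, -0.4, 0.6, -0.5, 0], [25, -0.7, 1.3, -1.0, 0], [25, -0.7, 1.3, -1.0, 0]]]'

```text
time: 18.73
tool_pos: [0.5833, -0.1994, 0.1746]
tool_rot: [0.002, 0.922, 0.386, -0.002]
contact_force: [-14.5, -4.8, 15.8]
gripper_width: 0.329
```

```bash
python3 - <<'E'
from h import *
s=state();print(s['time'],s['tool_pos'],s['contact_force'],s['ft_torque']);n=np.array([-.3045,-.3153,.8988]);a=s['contact_force']@n;print('axial',a,s['contact_force']-a*n)
im=save('wrist','w15');out(im,'w15c',(235,190,330,260),8)
E
```

```text
18.725 [ 0.5832513  -0.19944198  0.17460644] [-14.45814429  -4.82910182  15.78194585] [-0.58590485  2.0757202   0.03404804]
axial 20.10993367528802 [-8.33466949  1.51156027 -2.29286253]
```

View pics/w15c.png

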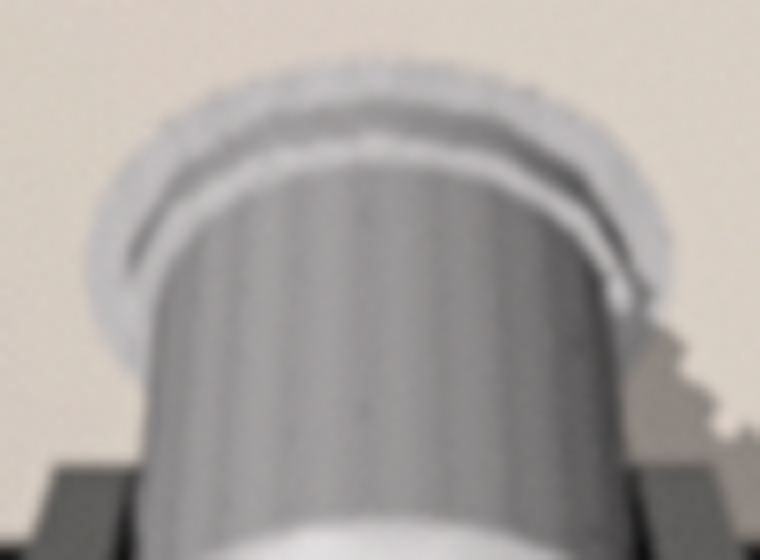

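>>> servo_tool --deltas '[[[25, -0.6, 0.7, -0.6, 0], [25, -1.1, 1.4, -1.3, 0], [25, -1.1, 1.4, -1.3, 0]]]'

```text
time: 19.15
tool_pos: [0.5832, -0.1993, 0.1746]
tool_rot: [0.004, 0.922, 0.386, -0.001]
contact_force: [-12.6, -8.6, 16.2]
gripper_width: 0.329
```

>>> servo_tool --deltas '[[[25, -1.0, -0.2, -0.6, 0], [25, -2.0, -0.4, -1.2, 0], [25, -2.0, -0.4, -1.2, 0]]]'

```text
time: 19.52
tool_pos: [0.583, -0.1993, 0.1745]
tool_rot: [0.005, 0.922, 0.386, 0.002]
contact_force: [-6.4, -6.8, 16.9]
gripper_width: 0.328
```

>>> servo_tool --deltas '[[[25, 0, 0.1, -0.7, 0], [25, 0.0, 0.2, -1.4, 0], [25, 0.0, 0.2, -1.4, 0]]]'

```text
time: 19.9
tool_pos: [0.5832, -0.1993, 0.1742]
tool_rot: [0.006, 0.922, 0.386, 0.002]
contact_force: [-9.2, -5.8, 21.6]
gripper_width: 0.332
```

>>> servo_tool --deltas '[[[25, -0.9, -0.7, 2.8, 0], [25, -1.8, -1.4, 5.5, 0], [25, -1.8, -1.4, 5.5, 0]]]'

```text
time: 20.27
tool_pos: [0.5825, -0.199, 0.1745]
tool_rot: [0.005, 0.922, 0.386, 0.004]
contact_force: [6.7, -4.9, -0.2]
gripper_width: 0.333
```

```bash
python3 - <<'E'
from h import *
s=state();print(s['time'],s['tool_pos'],s['contact_force'],s['ft_torque'])
im=save('wrist','w16');out(im,'w16c',(235,190,330,260),8)
E
```

```text
20.275 [ 0.58245181 -0.19897804  0.17453772] [ 6.68867052 -4.89621219 -0.15860492] [-0.80280031 -1.14941609 -0.10962988]
```

View pics/w16c.png

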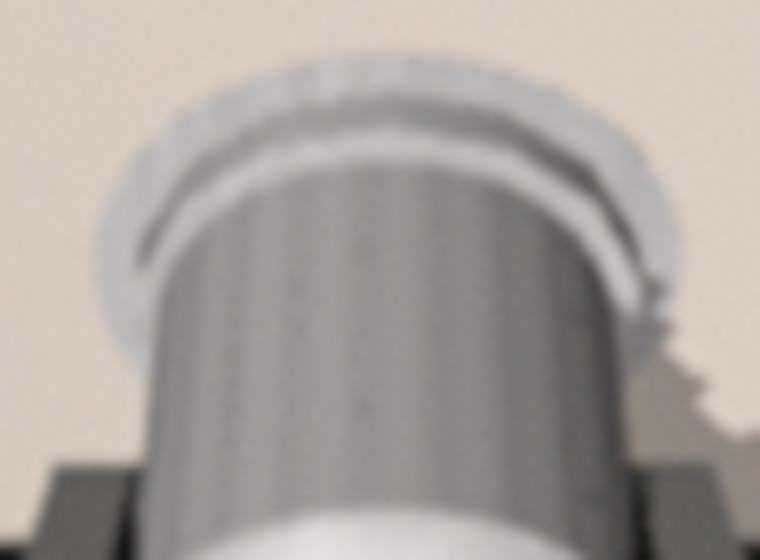

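>>> servo_tool --deltas '[[[25, 1.0, -1.0, 0.5, 0], [25, 1.0, -1.0, 1.2, 0], [25, 1.0, -1.0, 1.2, 0]]]'

```text
time: 20.7
tool_pos: [0.5825, -0.199, 0.1746]
tool_rot: [0.003, 0.922, 0.386, 0.003]
contact_force: [6.1, -2.5, -1.8]
gripper_width: 0.327
```

>>> servo_tool --deltas '[[[25, 0.5, -0.5, 0.8, 0], [25, 0.8, -1.0, 1.5, 0], [25, 0.8, -1.0, 1.5, 0]]]'

```text
time: 21.08
tool_pos: [0.5827, -0.1991, 0.1747]
tool_rot: [0.002, 0.922, 0.386, 0.002]
contact_force: [5.2, -1.8, -3.6]
gripper_width: 0.335
```

>>> servo_tool --deltas '[[[25, 0.4, -0.2, -1.0, 0], [40, 0.4, -0.2, -1.0, 0], [60, 0.4, -0.2, -1.0, 0], [60, 0.4, -0.2, -1.0, 0]]]'

```text
time: 21.58
tool_pos: [0.5809, -0.1989, 0.1734]
tool_rot: [-0.0, 0.922, 0.386, -0.0]
contact_force: [0.1, -0.3, -0.3]
gripper_width: 0.705
```

```bash
python3 - <<'E'
from h import *
import pickle
s=state();print(s['time'],s['tool_pos'],s['contact_force'],s['gripper_width'])
c=calibration('wrist');pickle.dump(c,open('w17.pkl','wb'));im=save('wrist','w17');out(im,'w17c',(215,170,350,310),5)
E
```

```text
21.575 [ 0.58091877 -0.19894221  0.173441  ] [ 0.11844784 -0.29985773 -0.2930635 ] 0.7053572702089663
```

View pics/w17c.png

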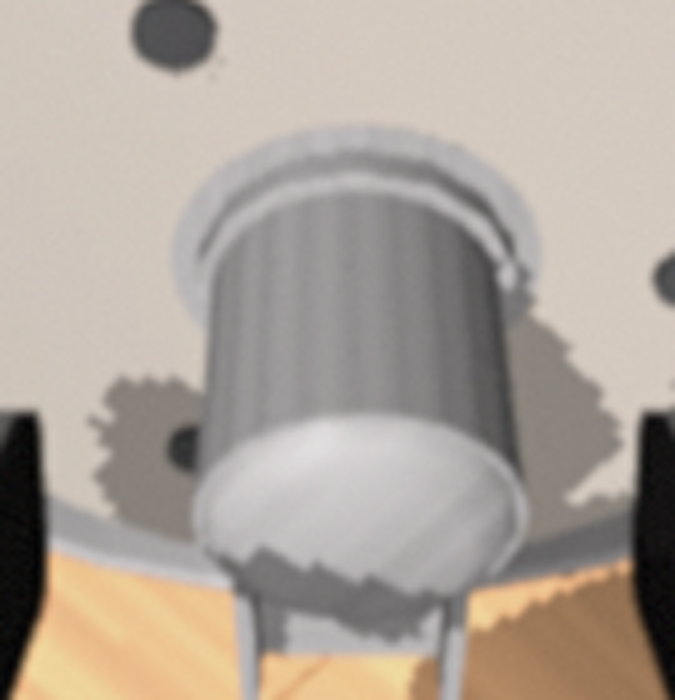

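>>> servo_tool --deltas '[[[80, 0, 0, 20, 0], [85, 0, 0, 50, 0], [85, 15, 15, 90, 0], [85, 30, 30, 110, 0], [85, 30, 30, 110, 0]]]'

```text
time: 22.25
tool_pos: [0.6129, -0.1689, 0.2879]
tool_rot: [0.002, 0.922, 0.387, 0.002]
contact_force: [-0.1, -0.5, -0.6]
gripper_width: 0.996
```

```bash
python3 - <<'E'
from h import *
import pickle
s=state();print(s['time'],s['tool_pos'],s['contact_force'],s['gripper_width'])
c=calibration('wrist');pickle.dump(c,open('w18.pkl','wb'));im=save('wrist','w18');out(im,'w18c',(190,130,370,290),4.4)
im=save('scene','s18');out(im,'s18c',(215,120,275,170),12);im=save('side','d18');out(im,'d18c',(275,215,335,265),12)
E
```

```text
22.25 [ 0.61286683 -0.16891626  0.28794269] [-0.09773715 -0.54779196 -0.60586358] 0.9962964272459357
```

View pics/w18.png

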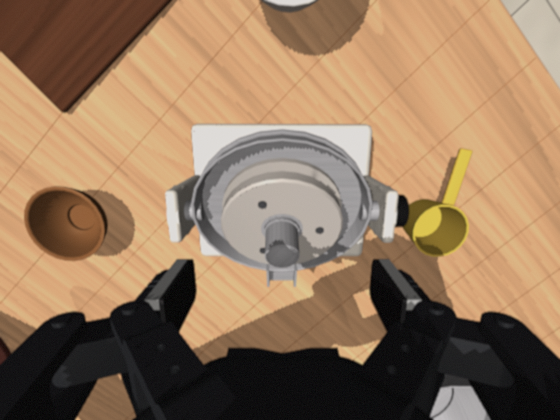

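View pics/s18c.png

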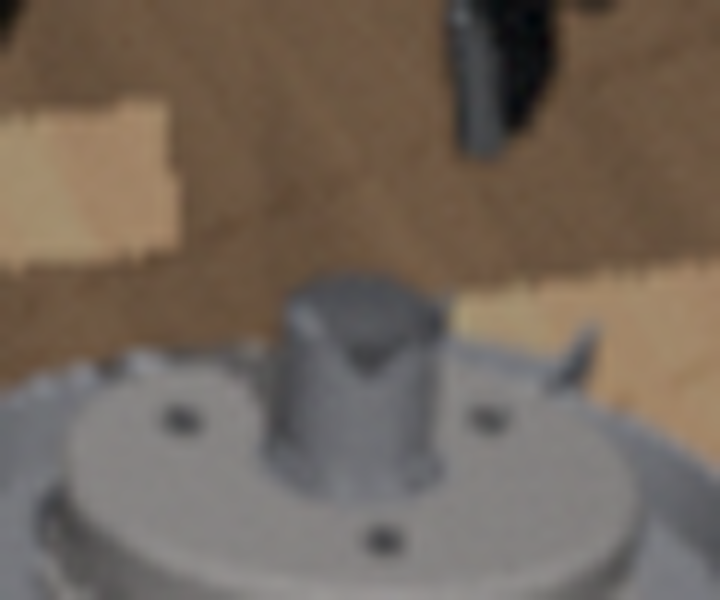

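View pics/d18c.png

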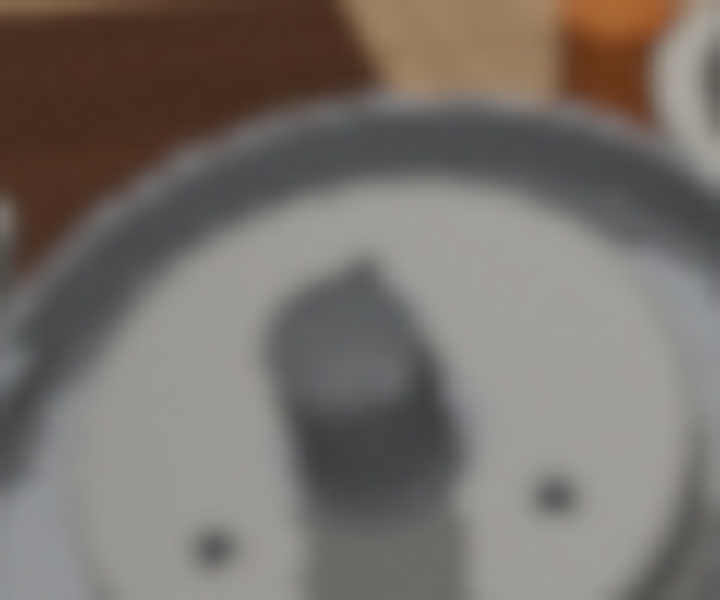

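```bash
python3 - <<'E'
from h import *
import pickle
n=np.array([-.3045,-.3153,.8988]);hub=np.array([.596,-.1857,.1425])+.004*n
t=np.linspace(0,2*np.pi,100);e=np.cross(n,[1,0,.2]);e/=np.linalg.norm(e);g=np.cross(n,e)
for nm,cam,(x0,y0,x1,y1),k in(('s18','scene0',(215,120,275,170),12),('d18','side0',(275,215,335,265),12),('w18','w18',(190,130,370,290),4.4)):
    c=pickle.load(open(cam+'.pkl','rb'));im=np.load(f'pics/{nm}.npy')
    a=cv2.resize(im[y0:y1,x0:x1],None,fx=k,fy=k,interpolation=cv2.INTER_CUBIC)[:,:,::-1].copy()
    tr=lambda P:((proj(c,P)+.5-[x0,y0])*k-.5)
    for gap,col in((0,(0,255,0)),(5,(0,0,255))):
        cv2.polylines(a,[cv2.convexHull(tr(cap_pts(hub+gap/1000*n,n)).astype(np.float32)).astype(int)],True,col,1)
    for r,d in((.017,0),(.058,-.004)):
        cv2.polylines(a,[tr(hub+d*n+r*(np.cos(t)[:,None]*e+np.sin(t)[:,None]*g)).astype(int)],True,(255,255,0),1)
    cv2.imwrite(f'pics/{nm}o.png',a)
E
```

```text
(no output)
```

View pics/s18o.png

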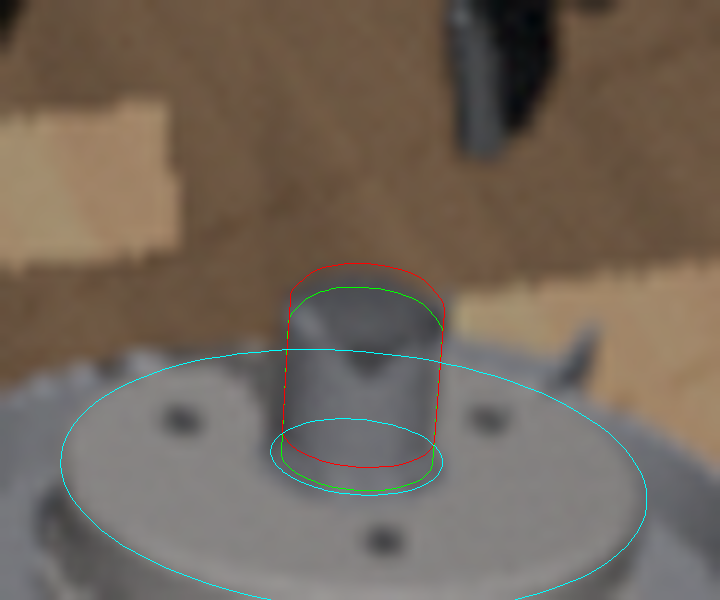

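View pics/d18o.png

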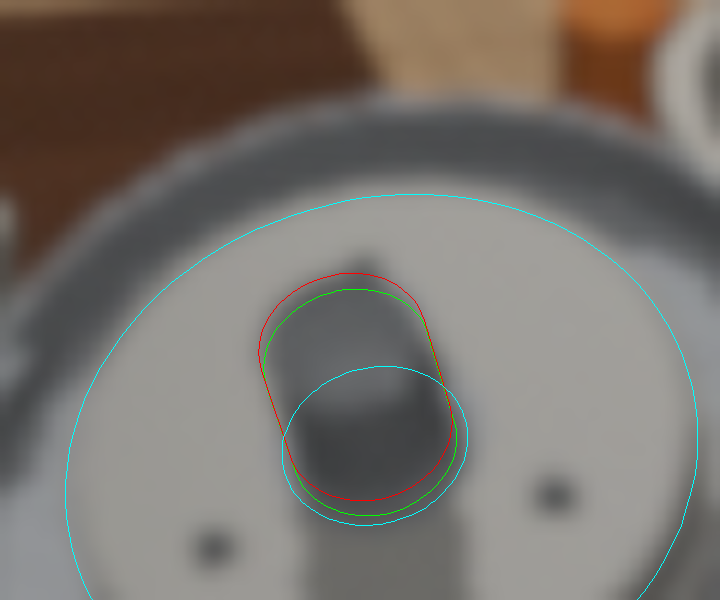

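View pics/w18o.png

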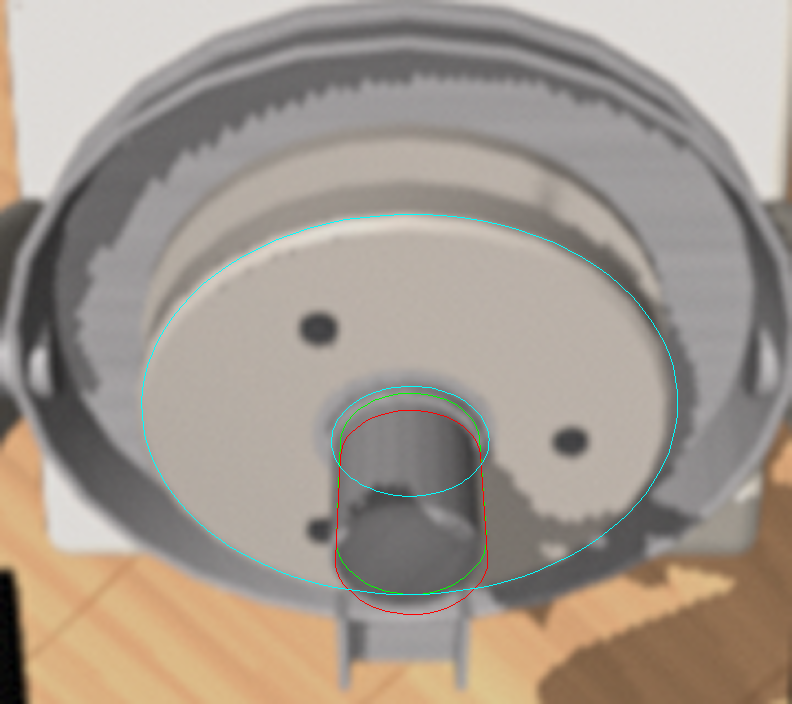

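```bash
python3 - <<'E'
from h import *
out(np.load('pics/w8.npy'),'w8z',(240,155,325,225),9)
out(np.load('pics/w17.npy'),'w17z',(245,190,330,260),9)
E
```

```text
(no output)
```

View pics/w8z.png

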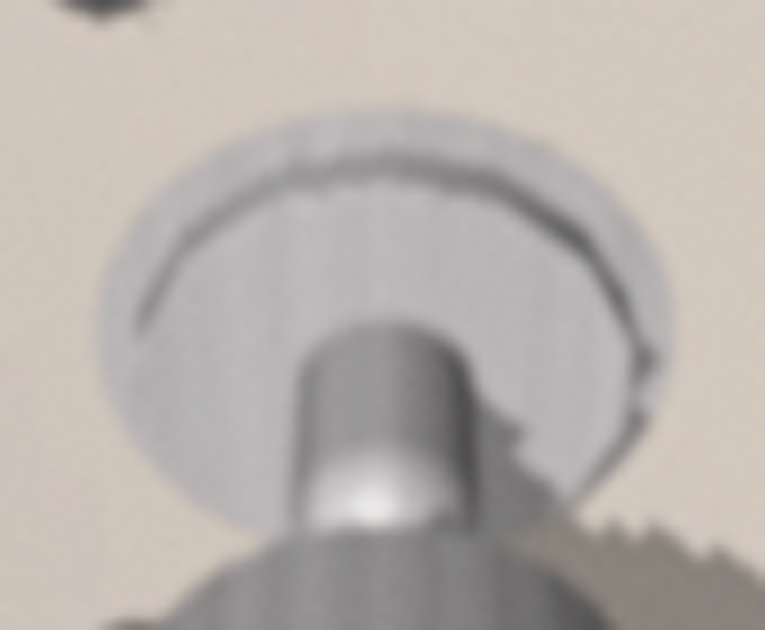

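View pics/w17z.png

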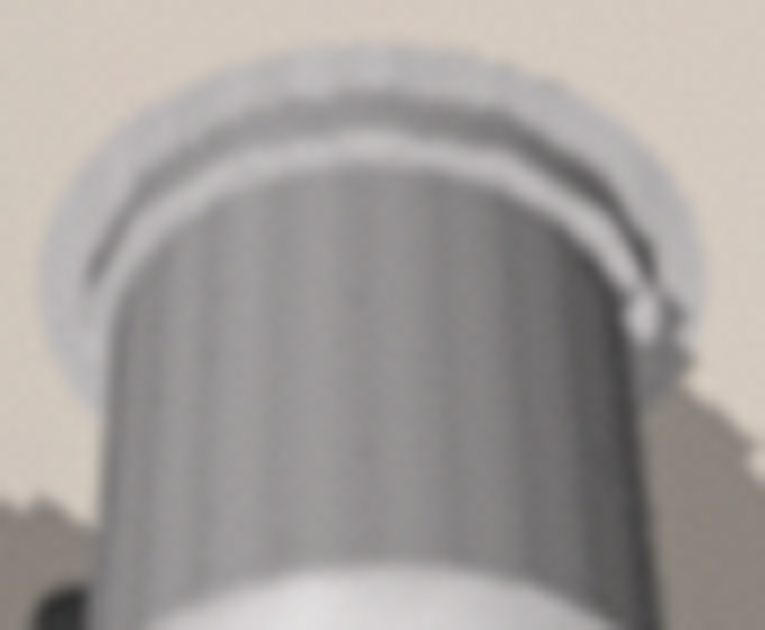

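```bash
python3 - <<'E'
from h import *
im=np.load('pics/s18.npy');out(im,'s18full');s=state();print(s['time'],s['contact_force']);print(job_done())
E
```

```text
22.4 [ 0.32719965 -0.25558725 -0.13102136]
the job is handed in; nothing more can be done
None
```

View pics/s18full.png

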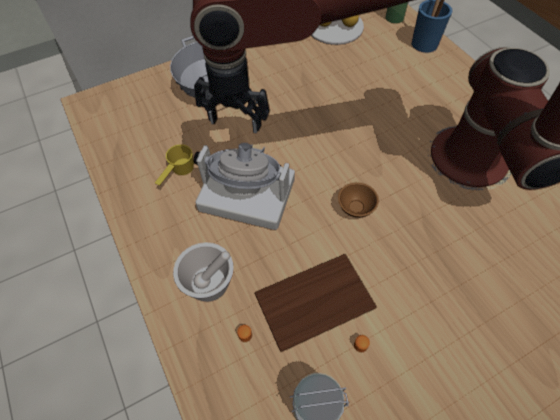

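The steel cap is on the spindle and pressed down to what I read as the hub. The arm has let go and moved clear, and I handed the job in at 22.4 s of the 42 s allowed. No verdict was reported.

**What I did:**
1. I gripped the steel cap on the board and pivoted it about 23° in the jaws against the fixed board's edge, because the tool itself cannot tilt.
2. I lowered it along the leaning spindle until it stopped hard, then let go so it could align itself.
3. I gripped it again and pressed to about 24 N along the spindle.

**Checks that agreed:**
- **Hard stop:** in the first press the force climbed from about 6 to 20 N within roughly 0.3 mm.
- **Hold:** a pull of about 4 N back along the spindle did not move the cap.
- **Close-up:** the even ring of hub visible round the rim fits a gap of about 0.5 mm or less. The cap's lean of about 26° matches the spindle.
- **Surroundings:** in the last overview the bowl, mortar, jar, measuring cup and pan look unmoved, and the tool reads about zero force.

**Checks that disagreed:**
- **No steady drive:** I never felt a clear steady 8–15 N push through the teeth. The force stayed at 2–4 N and then rose straight to the stop.
- **Overlay:** an overlay using my first estimate of the hub's position put the cap about 2–4 mm high. I put this down to that estimate being low along the spindle, since the stone's outline was off the same way in the side view and the hub's in the wrist view.

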